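# Load the large washed bearing on edge into the carrier and hasp it shut

## Robot

A 6-joint arm with a two-finger parallel gripper is mounted at the origin on a cart in front of the work surface, level with it; the furniture and walls round the work are solid. World frame = base frame: x ahead of the robot, y to its left, z up, the work surface at z = 0. Lengths are in m, angles in degrees, forces in N, time in s.
With the tool pointing down it reaches from about 0.3 to 0.875 m from the base axis. Payload 6.4 kg.
Tool frame: the origin (TCP) lies at the very end of the fingers, on their centre line; the grasp point (between the pads) lies 19 mm behind it (grip_point_offset is the distance from the TCP to the grasp point, in m); x points along the fingers, y is the direction in which the jaws open and shut, and the axes are right-handed (so a half turn about x gives the same grasp; the last joint's range is limited). The gripper opens to 85 mm and grips with 20 to 120 N. Pads are 22 mm wide; open, the fingers measure 114 mm over their backs; the gripper's body (76 mm by 85 mm) begins 54 mm behind the grasp point. The pads swing forward as they close: fully open they stand 13 mm farther back than shut.
Start: joints at [-80.575, 10.359, 92.074, -0, 77.567, -11.82], TCP at [0.208, -0.536, 0.231] pointing down, gripper open.
Joint ranges: [-171.53, 171.53], [-51.25, 118.39], [17.06, 147.69], [-65.23, 245.23], [0, 150.52], [-178.68, 178.68]. Speed limits (degrees/s): [147.25, 147.25, 172.46, 180, 180, 180].

## Interface

Orientations are given as [roll, pitch, yaw] about the fixed x, y, z axes, in that order (R = Rz(yaw) Ry(pitch) Rx(roll)).
In Python, from plant import state, read_camera, job_done, grip_point_offset gives the robot as it stands.
- The arm moves only by the tool step_arm, never from a script. Its argument "commands" is a list of rows, each a list of 5 numbers: the shift along the tool's x, y, z in m, then the turn about the tool's x in rad, then the opening, from 0 (shut) to 1 (fully open). A call has 1 to 10 rows; each row is the pose to reach, as a shift and turn from the pose commanded when the call began, along the tool's axes at that moment; what a row does not reach only later rows make up. A row lasts 1/10 s, in which the tool goes at most 50 mm and 8.59 degrees, less where a joint would pass 70% of its speed; a pose out of reach is approached as far as the arm can. A call with a gripper value outside its range is refused whole. The fingers move at their own pace and stop on an object; "newtons" is the grip in N (left out, the last holds). Time passes only in rows, so rows that repeat a pose let the fingers close. It gives the time, the measured TCP pose, the force and the opening at its end, in the units of the state.
- state(): the state, without advancing time (a new reading comes with each control period).
- read_camera(name): name is "scene" or "top" or "wrist"; returns a dict with "img" (480x640x3 uint8, red, green, blue), "fx", "fy", "cx", "cy" (pixels), "eye" and "orientation" of the camera in the world; the wrist camera has in their place "hand_eye" (4x4, takes a point from camera to tool coordinates, whose origin is the TCP and whose axes are the tool frame's). Camera axes: x right, y down, z forward; pixel columns grow to the right and rows downward; lengths in m; the calibration is good to about 2 mm. A picture is of the moment at which its call begins: read the wrist's pose just before it. There is no depth.
- job_done(): hands the job in, once; it reports no verdict.
The state is a dict: "time_s": time; "q": joint angles; "dq": joint speeds; "joint_torque": joint torques, N m; "eef_pos": TCP position; "orientation": TCP orientation; "contact_force": force on the tool from outside, world axes, zero at the start; "wrist_torque": the same for the moment, N m; "opening": opening from 0.0 (shut) to 1.0 (fully open).
Only numpy, scipy, OpenCV 4.12 (cv2) and the standard library are available. Lean on these libraries where they do the work, as an engineer would, in place of code of your own. Each camera call takes 0.05 s, during which the arm holds its last target.

## Task

The large bearing that lies flat at the left end of the bench goes back into the bearing carrier: stand it on edge in the empty middle slot, between its tines and gently down on both rails like the small bearings on either side of it. Then swing the carrier's hold-down strap over the bearings until it is fully shut, with its slot over the staple. The two small bearings stay standing in the carrier, and the loose smallest bearing and the blue tin on the bench stay where they are.

Things in the scene. Friction and masses are not known exactly. Their poses are not given: they have to be found in the camera images.
- bearing_center (a point): Centre of the large ball bearing, a plain steel ring, at first lying flat on the bench (centre 10 mm up): 86 mm across, 20 mm thick, open bore about 46 mm, so the ring is about 19 mm wide from bore to rim; 0.33 to 0.55 kg. x is its axis (through the bore, either way round). It lies left of the V-block (as the robot faces); the smaller ring there is the spare.
- bearing: The same large bearing; this origin lies on its rim at mid-thickness (the centre is at z = +43 mm in this frame). x is the bearing's axis.
- v_rest: Heavy dark steel V-block, does not move: a rest to lay the bearing on and take it another way. 70 mm along its groove (x), 86 wide (y), 55 high; origin under its centre. 90 degree groove; its 45 degree faces meet at z = 20 mm and end at y = +-36 mm, z = 55 mm. The large bearing laid on one face settles with its rim on the other and stays; its upper 36 mm stand out over the edge, free on both sides.
- rack: Bearing carrier of steel rod and sheet, fixed, 96 mm wide (x), 180 long (y); origin at the centre of its underside. Two 8 mm rails along y at x = +-24, z = 18 mm. Upright 6 mm tines at x = +-24 mm, up to z = 77 mm, make three slots at y = +50, 0, -50 mm; free width along y 24 mm in the middle slot, 22 mm in the others; tips flare 3 mm. End plates at y = +-88 mm.
- slot (a point): Where the large bearing's centre lies when it is fully down in the middle slot: 58.4 mm above the bench, midway between tines and rails; axes as the carrier's, so the bearing's axis then lies along y, and its rim reaches 101 mm above the bench.
- small_left_center (a point): Centre of a small bearing (72 mm across, 18 mm thick) that stands loose in the carrier's slot at y = +50 mm, the top of its rim 86 mm above the bench. Stays there.
- small_right_center (a point): Centre of the like small bearing that stands loose in the slot at y = -50 mm. Stays there.
- hasp (a joint): Angle of the hold-down strap, rad: 0 shut (level, at its stop, slot over the staple), 1.57 upright, 1.9 thrown back. Flat steel bar, 20 mm wide, 3 mm thick, 212 mm long, on a stiff hinge: it stays where it is left; about 1 to 2 N at its end move it, and it can be pushed over. Shut, it clears the fully seated large bearing by 6 mm.
- hasp_hinge (a point): On the strap's hinge axis, which lies along the carrier's x, at y = -88 mm, z = 109 mm of the carrier; axes as the carrier's. The strap swings in the carrier's y-z plane, towards +y as it shuts.
- hasp_end (a point): On the strap's middle line 206 mm from the hinge axis, 6 mm short of its end; y points along the strap away from the hinge, z out of the face that looks up when shut.
- staple (a point): Top of the wire loop (12 mm long, 4 mm wire) on the carrier's end plate at y = +88 mm, 124 mm above the bench; shut, the strap's slot lies round it.
- spare: Smallest bearing, lying loose and flat on the bench, 52 mm across, 15 mm thick; origin at the centre of its underside. Not part of the job.
- blue_tin: Small blue tin with a grey lid, 61 mm across, 37 mm high, standing on the bench; origin at the centre of its underside. Not part of the job.

How it is judged (in metres and radians):
On the way:
1. the large bearing stands fully down in the middle slot, let go of, with the strap still open (x of bearing_center in the frame of slot between -0.006 and 0.006 m and y of bearing_center in the frame of slot between -0.005 and 0.005 m and z of bearing_center in the frame of slot between -0.004 and 0.004 m and angle between the x axis of bearing_center and the y axis of slot, either way round below 0.12 rad and contact force between the fingers and bearing below 0.1 N and value of joint hasp above 0.5 rad), for 0.2 s.
At the end, for the whole second after the job is handed in: The large bearing stands at rest on both rails in the middle slot (centre within 6 mm across, 5 mm along, 4 mm in height; axis within 0.12 rad of the carrier's length), the strap is shut (within 0.05 rad) and both small bearings still stand in their slots (moved under 12 mm) (x of bearing_center in the frame of slot between -0.006 and 0.006 m and y of bearing_center in the frame of slot between -0.005 and 0.005 m and z of bearing_center in the frame of slot between -0.004 and 0.004 m and angle between the x axis of bearing_center and the y axis of slot, either way round below 0.12 rad and value of joint hasp below 0.05 rad and linear speed of bearing below 0.02 m/s and distance of each of small_left_center, small_right_center from where it was at the start of the episode below 0.012 m); the robot touches nothing.
It fails at once if the large bearing is dropped into the carrier (faster than 0.4 m/s between the tines) (horizontal distance between bearing_center and slot below 0.02 m and z of bearing_center in the frame of slot below 0.04 m and linear speed of bearing above 0.4 m/s).
It fails at once if the smallest bearing is pushed away (over 30 mm) (distance of spare from where it was at the start of the episode above 0.03 m).
It fails at once if the blue tin is pushed away (over 30 mm) (distance of blue_tin from where it was at the start of the episode above 0.03 m).
It also fails if it takes over 70 s, if anything falls off the work surface, if the arm or the gripper's body presses on something with over 40 N, if the wrist force passes 120 N, or if a joint passes its speed limit or range.

## Working session

There is one attempt and no reset: what is moved stays moved. The work goes in short steps, Python scripts to look and compute and a tool call to move; the robot and the scene stay as the last step left them, time stands still between calls to the robot, and variables do not carry over. Pictures are saved under pics/ and viewed, and the job is handed in when it is done.

Besides the shell and the picture viewer there is one more tool, called after "Emit:" by a JSON object that holds its "fn" and its "kwargs". step_arm: Moves the arm, as the interface text tells. Its arguments: {"type":"object","properties":{"commands":{"type":"array","items":{"type":"array","items":{"type":"number"}}},"newtons":{"type":"number"}},"required":["commands"]}

```bash
mkdir -p pics; ls
python3 - <<'E'
from plant import state, read_camera, grip_point_offset
import cv2
print(state(), grip_point_offset)
for n in ("scene","top"):
    c=read_camera(n); cv2.imwrite(f"pics/{n}0.png",c["img"][:,:,::-1]); print(n,{k:v for k,v in c.items() if k!="img"})
E
```

```text
pics
{'time_s': 0.0, 'q': array([-8.05748273e+01,  1.04033201e+01,  9.21328373e+01,  2.68943707e-04,
        7.75675795e+01, -1.18199078e+01]), 'dq': array([ 0.00093257,  0.04905399,  0.0462555 , -0.04786299,  0.00238152,
        0.10748396]), 'joint_torque': array([-5.03292904e-05, -4.44873762e+01, -3.51337194e+01, -3.52504621e-04,
        9.30717972e-03,  1.54632914e-05]), 'eef_pos': array([ 0.20828109, -0.53534576,  0.2303602 ]), 'orientation': array([-101.96490878,   89.89626282,   99.2801136 ]), 'contact_force': array([-0.46873701, -0.03110462,  0.32934552]), 'wrist_torque': array([-0.00654373,  0.05264313, -0.02798733]), 'opening': 0.9982924459186968} 0.0187
scene {'fx': 624.7060282956421, 'fy': 624.7060282956421, 'cx': 317.7482747569275, 'cy': 240.45697647013037, 'eye': array([-0.39964736,  0.7820818 ,  0.67891768]), 'orientation': array([-114.52081373,   -0.64642208, -131.51093987])}
top {'fx': 536.05176068284, 'fy': 536.05176068284, 'cx': 314.1864158813078, 'cy': 240.30982934011638, 'eye': array([ 0.24754132, -0.03265809,  1.20648175]), 'orientation': array([-167.86275344,    0.24408465,  -92.88601542])}
```

View pics/scene0.png

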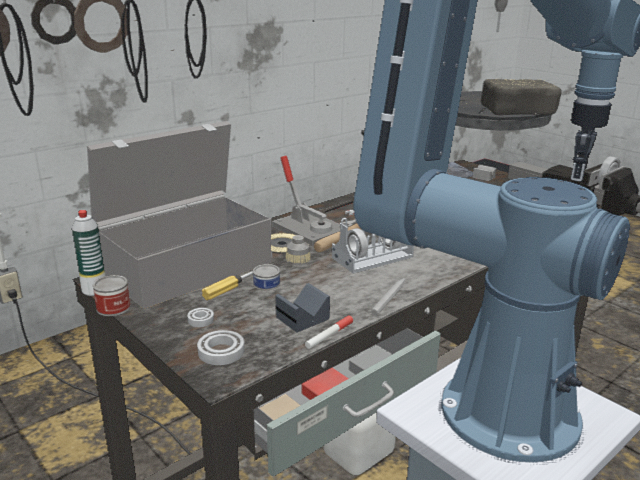

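View pics/top0.png

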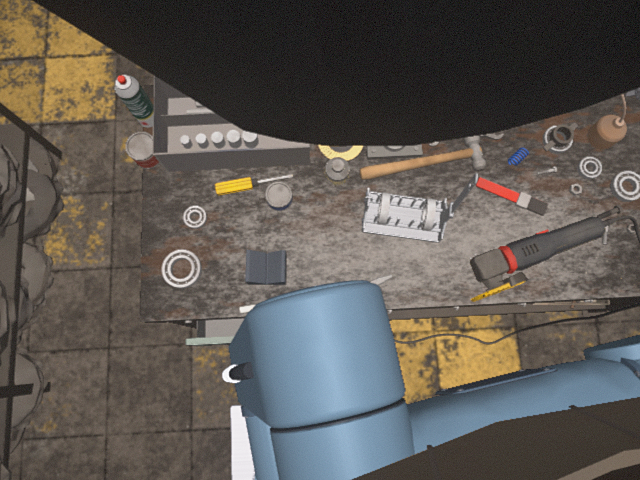

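```bash
cat > h.py <<'E'
import numpy as np, cv2
from scipy.spatial.transform import Rotation as Ro
from plant import state, read_camera, job_done
def R(o): return Ro.from_euler('xyz',o,degrees=True).as_matrix()
def cam(name):
    s=state(); c=read_camera(name)
    if name=="wrist":
        T=np.eye(4);T[:3,:3]=R(s["orientation"]);T[:3,3]=s["eef_pos"]
        W=T@np.array(c["hand_eye"]); c["Rw"]=W[:3,:3]; c["eye"]=W[:3,3]
    else: c["Rw"]=R(c["orientation"])
    return c
def save(c,fn): cv2.imwrite(fn,c["img"][:,:,::-1]); np.savez(fn[:-4]+".npz",**{k:c[k] for k in("img","fx","fy","cx","cy","Rw","eye")})
def load(fn): return dict(np.load(fn))
def ray(c,u,v,z):
    d=c["Rw"]@np.array([(u-c["cx"])/c["fx"],(v-c["cy"])/c["fy"],1.]); t=(z-c["eye"][2])/d[2]; return c["eye"]+t*d
def proj(c,P):
    p=(np.atleast_2d(P)-c["eye"])@c["Rw"]; return np.c_[c["fx"]*p[:,0]/p[:,2]+c["cx"],c["fy"]*p[:,1]/p[:,2]+c["cy"]]
def toolR(): return R(state()["orientation"])
E
python3 - <<'E'
from h import *
c=cam("top"); save(c,"pics/top1.png")
for n,(u,v,z) in dict(b=(181,268,.02),v=(266,266,.055),spare=(194,216,.015),tin=(279,194,.037),rackL=(365,212,.07),rackR=(445,218,.07)).items(): print(n,ray(c,u,v,z).round(3))
print(toolR().round(3))
cr=c["img"][150:310,140:500]; cv2.imwrite("pics/crop1.png",cv2.resize(cr,None,fx=2.2,fy=2.2,interpolation=cv2.INTER_CUBIC)[:,:,::-1])
w=cam("wrist"); save(w,"pics/w1.png"); print(w["fx"],w["hand_eye"].round(3) if hasattr(w["hand_eye"],'round') else w["hand_eye"])
E
```

```text
b [0.455 0.261 0.02 ]
v [0.443 0.067 0.055]
spare [0.575 0.232 0.015]
tin [0.611 0.034 0.037]
rackL [ 0.55  -0.155  0.07 ]
rackR [ 0.527 -0.328  0.07 ]
[[-0.     0.362 -0.932]
 [ 0.001 -0.932 -0.362]
 [-1.    -0.001 -0.   ]]
412.39456466446796 [[-0.    -0.303  0.953 -0.144]
 [ 1.    -0.     0.    -0.001]
 [ 0.     0.953  0.303 -0.076]
 [ 0.     0.     0.     1.   ]]
```

View pics/crop1.png

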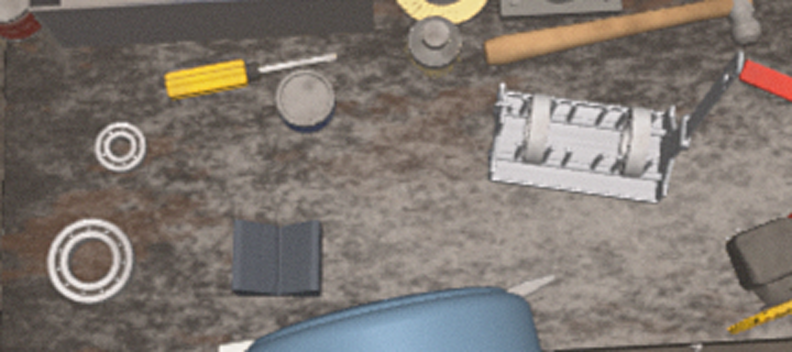

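View pics/w1.png

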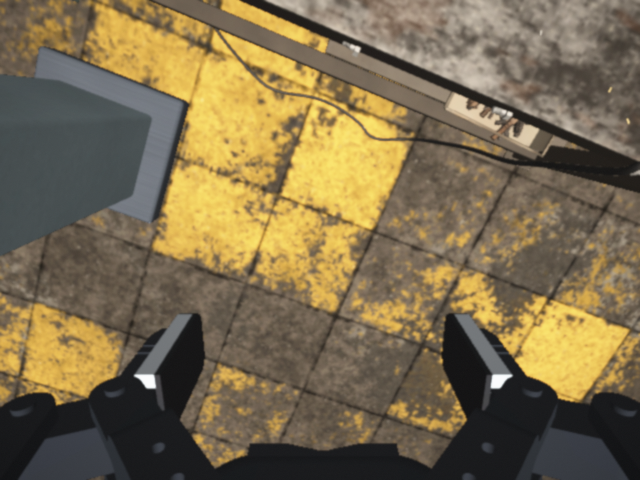

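```bash
cat >> h.py <<'E'
def yawang():
    t=toolR(); return np.degrees(np.arctan2(t[1,1],t[0,1]))
def go(P,ang=None):
    s=state(); t=toolR(); d=t.T@(np.array(P)-s["eef_pos"]); a=0 if ang is None else -np.radians((ang-yawang()+180)%360-180)
    print("TCP",s["eef_pos"].round(4),"ang",round(yawang(),2),"-> shift",d.round(4),"turn",round(a,4), "opening",round(s["opening"],3),"F",s["contact_force"].round(2),"t",round(s["time_s"],2))
E
python3 -c "
from h import *
go([.455,.27,.25],0)"
```

```text
TCP [ 0.2083 -0.5356  0.2307] ang -68.76 -> shift [-0.0185 -0.6615 -0.5218] turn -1.2 opening 0.998 F [-0.47 -0.01 -0.02] t 0.2
```

Emit:
{"fn": "step_arm", "kwargs": {"commands": [[-0.018,-0.04,-0.032,-0.15,1],[-0.018,-0.08,-0.063,-0.3,1],[-0.018,-0.12,-0.094,-0.45,1],[-0.018,-0.16,-0.126,-0.6,1],[-0.018,-0.2,-0.158,-0.75,1],[-0.018,-0.24,-0.19,-0.9,1],[-0.018,-0.28,-0.22,-1.05,1],[-0.018,-0.32,-0.25,-1.2,1],[-0.018,-0.35,-0.28,-1.2,1],[-0.018,-0.35,-0.28,-1.2,1]]}}

```text
time_s: 1.2
eef_pos: [0.3437, -0.1026, 0.2493]
orientation: [138.2, 89.9, 48.8]
contact_force: [-0.5, -0.7, 0.6]
opening: 1.001
```

```bash
python3 -c "
from h import *
go([.455,.27,.25],0)"
```

```text
TCP [ 0.3437 -0.1026  0.2493] ang 0.57 -> shift [ 1.000e-04  1.150e-01 -3.715e-01] turn 0.0099 opening 1.001 F [-0.49 -0.69  0.6 ] t 1.2
```

Emit:
{"fn": "step_arm", "kwargs": {"commands": [[0,0.014,-0.045,0,1],[0,0.028,-0.09,0,1],[0,0.042,-0.135,0,1],[0,0.056,-0.18,0,1],[0,0.07,-0.225,0,1],[0,0.084,-0.27,0,1],[0,0.098,-0.315,0,1],[0,0.115,-0.371,0.01,1],[0,0.115,-0.371,0.01,1],[0,0.115,-0.371,0.01,1]]}}

```text
time_s: 2.2
eef_pos: [0.4576, 0.2633, 0.2485]
orientation: [-61.4, 89.9, -151.8]
contact_force: [0.9, -0.7, 0.3]
opening: 1.002
```

```bash
python3 -c "
from h import *
go([.455,.27,.25],0)
w=cam('wrist'); save(w,'pics/w2.png')
c=cam('top'); save(c,'pics/top2.png'); cr=c['img'][150:310,140:500]; cv2.imwrite('pics/crop2.png',cv2.resize(cr,None,fx=2.2,fy=2.2,interpolation=cv2.INTER_CUBIC)[:,:,::-1])"
```

```text
TCP [0.4576 0.2633 0.2485] ang -0.45 -> shift [-0.0015 -0.0026 -0.0067] turn -0.0078 opening 1.002 F [ 0.85 -0.66  0.32] t 2.2
```

View pics/w2.png

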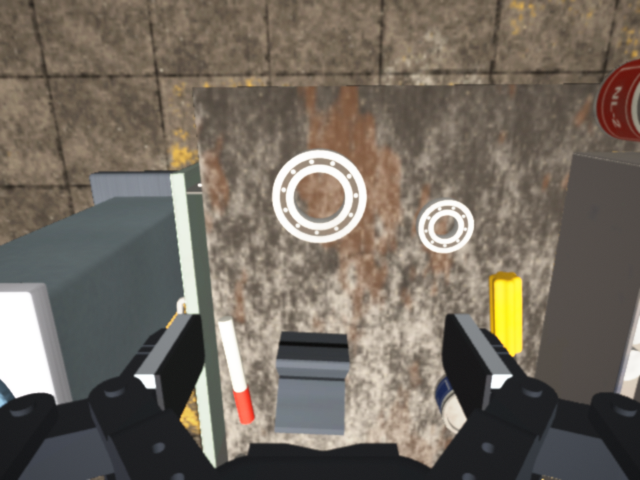

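View pics/crop2.png

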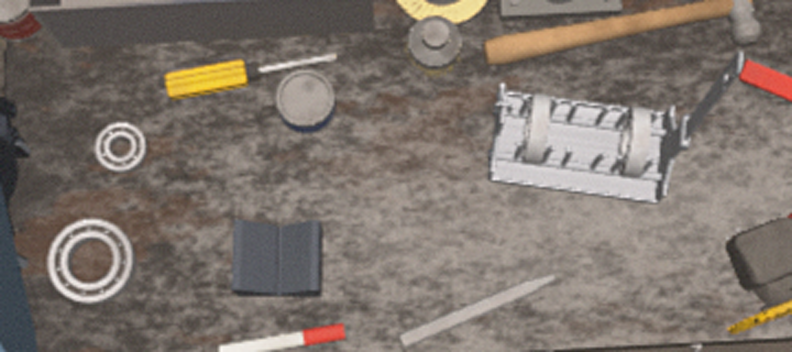

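Run:
```python
from h import *
c=load('pics/w2.npz'); g=c['img'].astype(int)
m=((g.min(2)>190)).astype(np.uint8)
m[:, :260]=0; m[:140]=0; m[260:]=0; m[:,500:]=0
n,l,st,ce=cv2.connectedComponentsWithStats(m)
cs,_=cv2.findContours(m,cv2.RETR_EXTERNAL,cv2.CHAIN_APPROX_NONE)
for k in cs:
    if len(k)>60:
        e=cv2.fitEllipse(k); print(e, ray(c,*e[0],.02).round(4), ray(c,*e[0],.015).round(4))
t=load('pics/top2.npz'); g=t['img'].astype(int)
m=((g.min(2)>170)).astype(np.uint8); m[:,:150]=0;m[:,215:]=0;m[:190]=0;m[300:]=0
cs,_=cv2.findContours(m,cv2.RETR_EXTERNAL,cv2.CHAIN_APPROX_NONE)
for k in cs:
    if len(k)>40:
        e=cv2.fitEllipse(k); print('top',e, ray(t,*e[0],.02).round(4))
cr=c['img'][300:450,240:390]; cv2.imwrite('pics/vcrop.png',cv2.resize(cr,None,fx=4,fy=4,interpolation=cv2.INTER_CUBIC)[:,:,::-1])
```

```text
((445.7765808105469, 226.1563262939453), (51.14000701904297, 55.82536697387695), 59.6056022644043) [0.5705 0.2338 0.02  ] [0.572  0.2324 0.015 ]
((318.8236999511719, 196.0662078857422), (91.96234893798828, 93.35466766357422), 92.34015655517578) [0.4518 0.2634 0.02  ] [0.4518 0.2624 0.015 ]
top ((180.45602416992188, 268.0345458984375), (35.695030212402344, 37.74790573120117), 50.790992736816406) [0.4545 0.2621 0.02  ]
top ((194.34278869628906, 216.1102294921875), (20.32805633544922, 21.533187866210938), 67.47499084472656) [0.5733 0.2306 0.02  ]
```

View pics/vcrop.png

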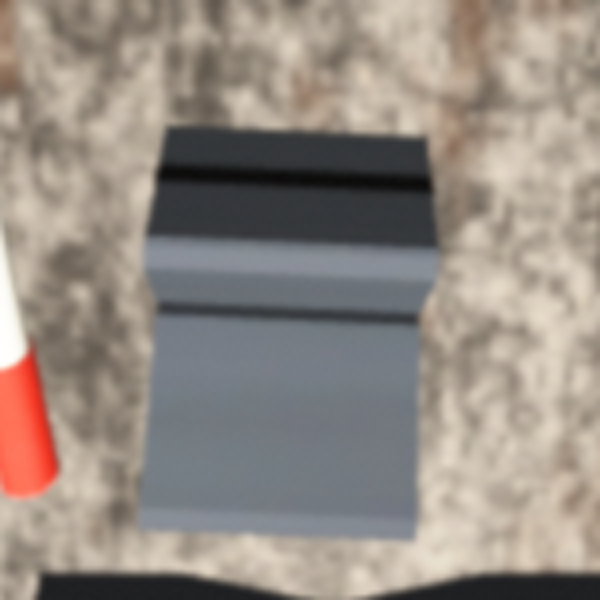

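Run:
```python
from h import *
c=load('pics/w2.npz')
P=[ray(c,240+u/4,300+v/4,.055) for u,v in ((147,237),(438,247),(140,528),(415,540))]
for p in P: print(p.round(4))
print('groove',[ray(c,240+u/4,300+v/4,.02).round(4) for u,v in((158,307),(418,320))])
print(np.mean(P,0), np.degrees(np.arctan2(*(P[1]-P[0])[[1,0]])),np.degrees(np.arctan2(*(P[3]-P[2])[[1,0]])), np.linalg.norm(P[1]-P[0]),np.linalg.norm(P[0]-P[2]))
t=load('pics/top2.npz')
for u,v in ((233,220),(321,221),(233,292),(321,296)): print(ray(t,140+u/2.2,150+v/2.2,.055).round(4))
```

```text
[0.4108 0.1141 0.055 ]
[0.4796 0.1109 0.055 ]
[0.4054 0.0292 0.055 ]
[0.4748 0.025  0.055 ]
groove [array([0.408 , 0.0691, 0.02  ]), array([0.4769, 0.0646, 0.02  ])]
[0.44265717 0.0698214  0.055     ] -2.6687179110051105 -3.4475687994847926 0.06893494265381175 0.08505254660388573
[0.4811 0.1102 0.055 ]
[0.4756 0.0227 0.055 ]
[0.409  0.1119 0.055 ]
[0.4007 0.0257 0.055 ]
```

```bash
python3 -c "
from h import *
go([.420,.265,.06],-3.3)"
```

```text
TCP [0.4573 0.2615 0.2488] ang -0.6 -> shift [ 0.1889 -0.0372 -0.0033] turn 0.0471 opening 1.0 F [ 0.16 -0.08 -0.4 ] t 2.3
```

Emit:
{"fn": "step_arm", "kwargs": {"commands": [[0.04,-0.037,-0.003,0.047,0.47],[0.08,-0.037,-0.003,0.047,0.47],[0.12,-0.037,-0.003,0.047,0.47],[0.155,-0.037,-0.003,0.047,0.47],[0.18,-0.037,-0.003,0.047,0.47],[0.189,-0.037,-0.003,0.047,0.47],[0.189,-0.037,-0.003,0.047,0.47],[0.189,-0.037,-0.003,0.047,0.47]], "newtons": 40}}

```text
time_s: 3.1
eef_pos: [0.4217, 0.2657, 0.0617]
orientation: [108.4, 89.9, 15.1]
contact_force: [0.5, 0.3, 0.3]
opening: 0.471
```

```bash
python3 -c "
from h import *
go([.420,.265,.003],-3.3)
w=cam('wrist'); save(w,'pics/w3.png')
print(proj(w,[[.453,.263,.02]]))"
```

```text
TCP [0.4217 0.2657 0.0617] ang -3.33 -> shift [ 0.0587 -0.0018  0.0009] turn -0.0005 opening 0.471 F [0.49 0.29 0.29] t 3.1
[[390.66235154 276.61562829]]
```

View pics/w3.png

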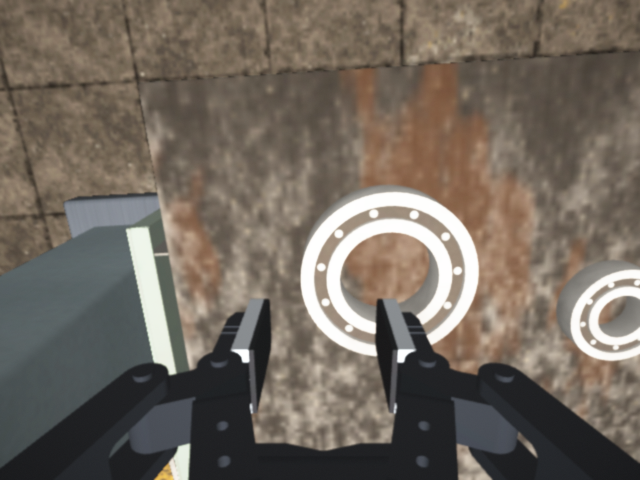

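Emit:
{"fn": "step_arm", "kwargs": {"commands": [[0.02,-0.002,0.001,0,0.47],[0.04,-0.002,0.001,0,0.47],[0.05,-0.002,0.001,0,0.47],[0.057,-0.002,0.001,0,0.47],[0.057,-0.002,0.001,0,0.47],[0.057,-0.002,0.001,0,0.0],[0.057,-0.002,0.001,0,0.0],[0.057,-0.002,0.001,0,0.0],[0.057,-0.002,0.001,0,0.0],[0.057,-0.002,0.001,0,0.0]], "newtons": 40}}

```text
time_s: 4.15
eef_pos: [0.4198, 0.2655, 0.0046]
orientation: [109.4, 89.9, 16.1]
contact_force: [-1.0, -2.7, 6.1]
opening: 0.248
```

```bash
python3 -c "
from h import *
go([.420,.265,.003],-3.3)
w=cam('wrist'); save(w,'pics/w4.png')"
```

```text
TCP [0.4198 0.2655 0.0046] ang -3.28 -> shift [0.0016 0.0002 0.0005] turn 0.0004 opening 0.248 F [-1.03 -2.7   6.08] t 4.15
```

View pics/w4.png

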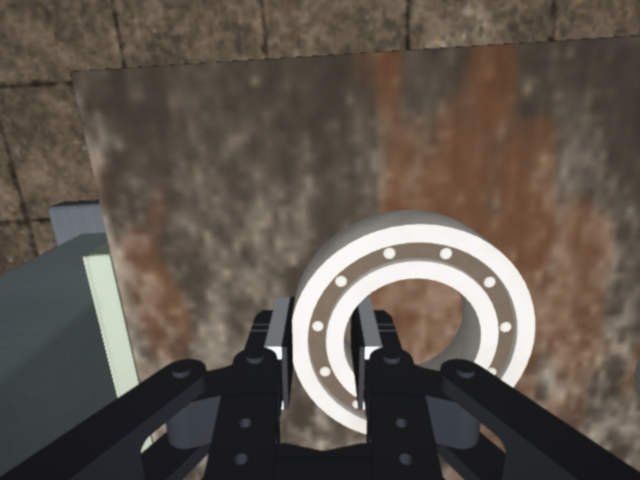

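```bash
python3 -c "
from h import *
go([.4006,.0544,.1],-3.3)"
```

```text
TCP [0.4198 0.2656 0.0046] ang -3.28 -> shift [-0.0956 -0.0068  0.2118] turn 0.0004 opening 0.252 F [ 1.42 -0.39  5.83] t 4.2
```

Emit:
{"fn": "step_arm", "kwargs": {"commands": [[-0.02,0,0,0,0],[-0.05,0,0,0,0],[-0.08,0,0,0,0],[-0.1,0,0,0,0],[-0.1,0,0,0,0]]}}

```text
time_s: 4.7
eef_pos: [0.42, 0.266, 0.1058]
orientation: [113.8, 89.7, 20.6]
contact_force: [1.0, 0.4, -4.9]
opening: 0.246
```

```bash
python3 -c "
from h import *
go([.4006,.0544,.1],-3.3)
w=cam('wrist'); save(w,'pics/w5.png')"
```

```text
TCP [0.42   0.266  0.1058] ang -3.25 -> shift [ 0.0053 -0.0074  0.2123] turn 0.0009 opening 0.246 F [ 0.96  0.38 -4.86] t 4.7
```

View pics/w5.png

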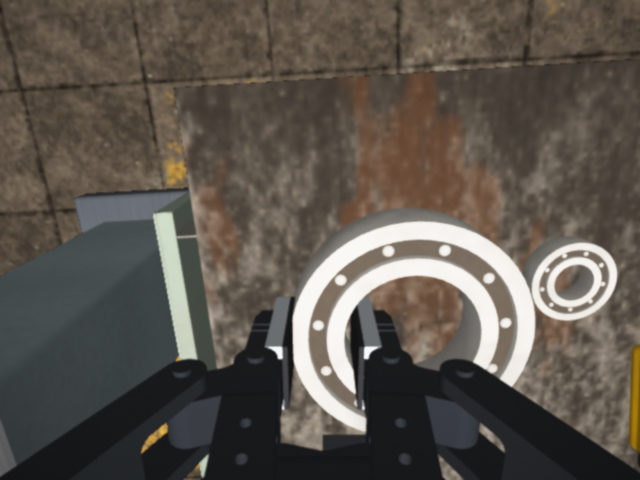

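Emit:
{"fn": "step_arm", "kwargs": {"commands": [[0,-0.001,0.03,0,0],[0,-0.003,0.07,0,0],[0,-0.004,0.11,0,0],[0,-0.005,0.15,0,0],[0,-0.007,0.19,0,0],[0,-0.007,0.212,0,0],[0,-0.007,0.212,0,0],[0.015,-0.007,0.212,0,0],[0.025,-0.007,0.212,0,0],[0.025,-0.007,0.212,0,0]]}}

```text
time_s: 5.75
eef_pos: [0.3969, 0.0548, 0.0759]
orientation: [-97.4, 89.7, 169.4]
contact_force: [-0.3, -0.2, -5.5]
opening: 0.243
```

```bash
python3 -c "
from h import *
go([.4006,.0544,.062],-3.3)
w=cam('wrist'); save(w,'pics/w6.png')
w=cam('scene'); save(w,'pics/s6.png'); cv2.imwrite('pics/s6c.png',cv2.resize(w['img'][230:370,200:400],None,fx=4,fy=4,interpolation=cv2.INTER_CUBIC)[:,:,::-1])"
```

```text
TCP [0.3969 0.0548 0.0759] ang -3.23 -> shift [0.0138 0.0038 0.0002] turn 0.0011 opening 0.243 F [-0.3  -0.17 -5.51] t 5.75
```

View pics/w6.png

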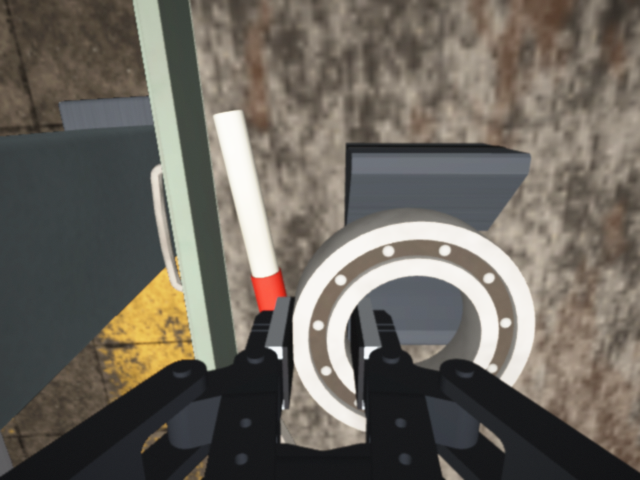

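View pics/s6c.png

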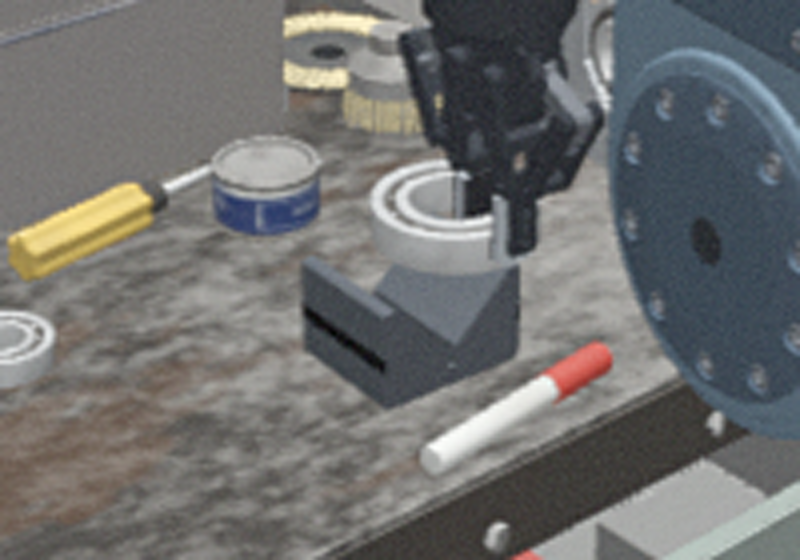

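Emit:
{"fn": "step_arm", "kwargs": {"commands": [[0.008,0,0,0,0],[0.014,0,0.0,0,0],[0.016,0,0.001,0,0],[0.018,0,0.002,0,0],[0.02,0,0.003,0,0],[0.02,0,0.003,0,0]], "newtons": 25}}

```text
time_s: 6.45
eef_pos: [0.3995, 0.0511, 0.0586]
orientation: [133.8, 90.0, 40.5]
contact_force: [-2.7, 3.2, 2.0]
opening: 0.246
```

```bash
python3 -c "
from h import *
go([.4006,.0544,.055],-3.3)
w=cam('wrist'); save(w,'pics/w7.png')
w=cam('scene'); save(w,'pics/s7.png'); cv2.imwrite('pics/s7c.png',cv2.resize(w['img'][230:370,200:400],None,fx=4,fy=4,interpolation=cv2.INTER_CUBIC)[:,:,::-1])"
```

```text
TCP [0.3995 0.0511 0.0586] ang -3.27 -> shift [ 0.0036  0.0009 -0.0034] turn 0.0006 opening 0.246 F [-2.75  3.22  2.01] t 6.45
```

View pics/w7.png

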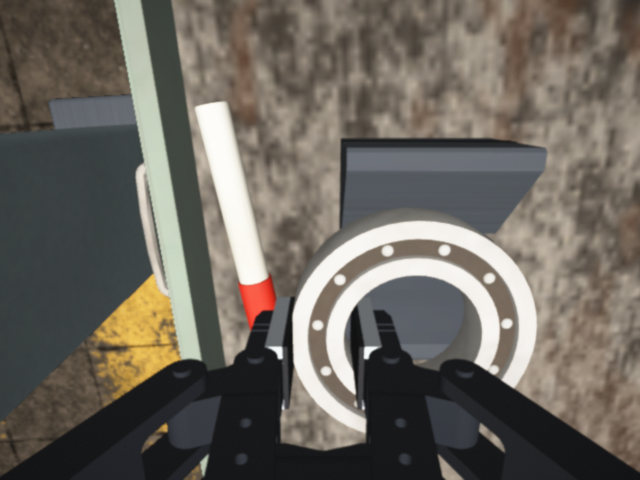

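View pics/s7c.png

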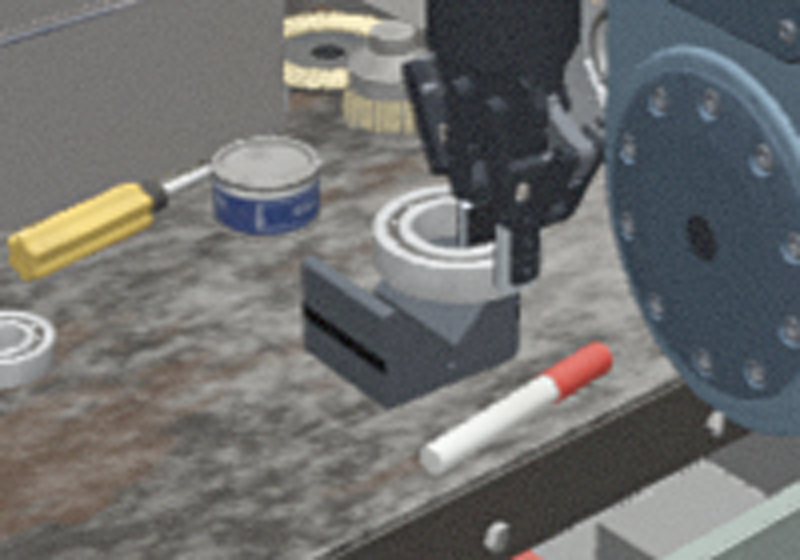

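Emit:
{"fn": "step_arm", "kwargs": {"commands": [[0.002,0,0,0,0],[0.004,0,0.0,0,0],[0.006,0,0.0,0,0],[0.006,0,0.0,0,0]], "newtons": 25}}

```text
time_s: 6.95
eef_pos: [0.4001, 0.052, 0.0539]
orientation: [149.5, 89.9, 56.3]
contact_force: [-7.3, 10.5, 20.0]
opening: 0.247
```

```bash
python3 -c "
from h import *
go([.4006,.0544,.055],-3.3)
w=cam('scene'); save(w,'pics/s8.png'); cv2.imwrite('pics/s8c.png',cv2.resize(w['img'][230:370,200:400],None,fx=4,fy=4,interpolation=cv2.INTER_CUBIC)[:,:,::-1])"
```

```text
TCP [0.4001 0.052  0.0539] ang -3.29 -> shift [-0.0011  0.0004 -0.0024] turn 0.0002 opening 0.247 F [-7.28 10.47 19.95] t 6.95
```

View pics/s8c.png

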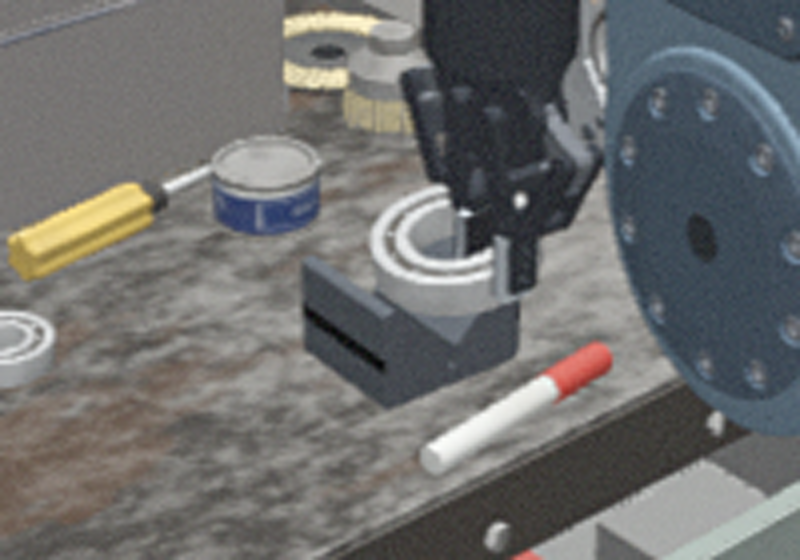

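Emit:
{"fn": "step_arm", "kwargs": {"commands": [[0,0,0,0,0.35],[0,0,0.0,0,0.42],[0,0,0.0,0,0.42],[-0.005,0,0,0,0.42],[-0.01,0,0,0,0.42],[-0.02,0,0,0,0.42],[-0.03,0,0,0,0.42],[-0.05,0,0,0,0.42],[-0.07,0,0,0,0.42],[-0.1,0,0,0,0.42]], "newtons": 25}}

```text
time_s: 8.0
eef_pos: [0.3984, 0.0511, 0.153]
orientation: [-95.2, 89.9, 171.5]
contact_force: [1.1, -0.3, -0.3]
opening: 0.419
```

```bash
python3 -c "
from h import *
go([.4006,.0544,.055],-3.3)
w=cam('wrist'); save(w,'pics/w9.png')
w=cam('scene'); save(w,'pics/s9.png'); cv2.imwrite('pics/s9c.png',cv2.resize(w['img'][230:370,200:400],None,fx=4,fy=4,interpolation=cv2.INTER_CUBIC)[:,:,::-1])"
```

```text
TCP [0.3984 0.0511 0.153 ] ang -3.27 -> shift [ 0.098   0.0022 -0.0034] turn 0.0006 opening 0.419 F [ 1.06 -0.25 -0.32] t 8.0
```

View pics/s9c.png

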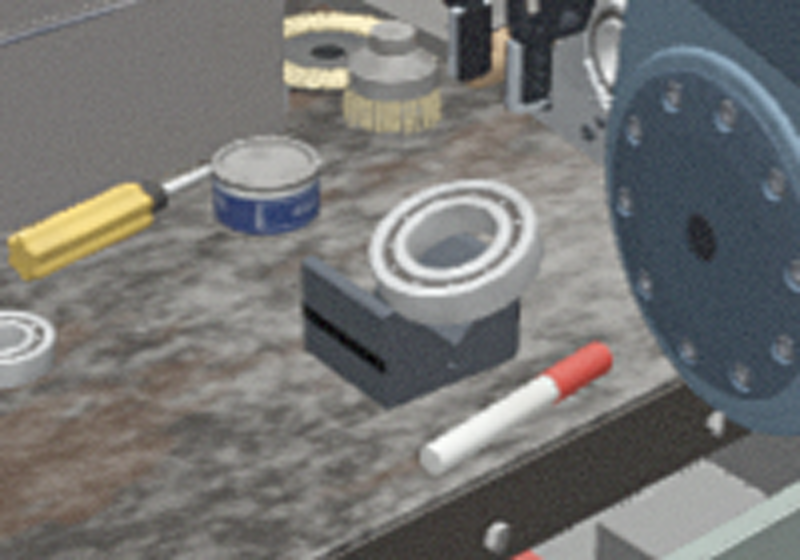

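View pics/w9.png

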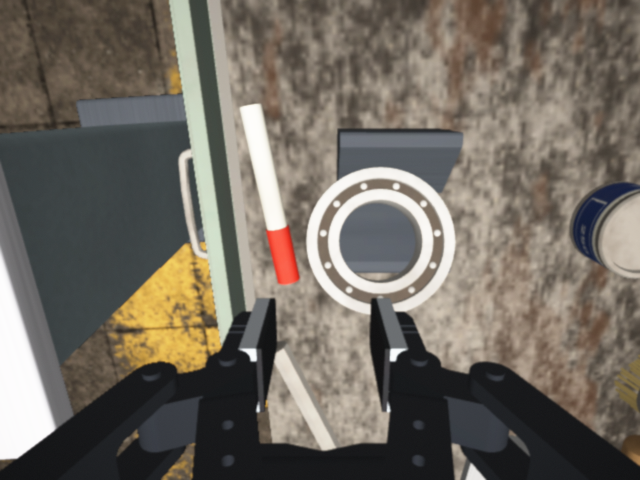

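```bash
python3 -c "
from h import *
go([.4352,.0815,.075],-3.3)"
```

```text
TCP [0.4023 0.0505 0.1569] ang -3.26 -> shift [ 0.0821  0.0304 -0.0329] turn 0.0008 opening 0.417 F [0.79 0.54 0.62] t 8.1
```

Emit:
{"fn": "step_arm", "kwargs": {"commands": [[0.0,0.03,-0.033,0,0],[0.0,0.03,-0.033,0,0],[0.04,0.03,-0.033,0,0],[0.07,0.03,-0.033,0,0],[0.082,0.03,-0.033,0,0],[0.082,0.03,-0.033,0,0],[0.09,0.03,-0.033,0,0],[0.095,0.03,-0.033,0,0],[0.097,0.03,-0.033,0,0]]}}

```text
time_s: 9.0
eef_pos: [0.4334, 0.0816, 0.0583]
orientation: [73.6, 89.8, -19.6]
contact_force: [-10.1, -2.5, 32.9]
opening: 0.001
```

```bash
python3 -c "
from h import *
go([.4352,.0815,.05],-3.3)
"
```

```text
TCP [0.4334 0.0816 0.0583] ang -3.23 -> shift [0.0083 0.0017 0.    ] turn 0.0012 opening 0.001 F [-10.08  -2.47  32.92] t 9.0
```

```bash
python3 -c "
from h import *
w=cam('wrist'); save(w,'pics/w10.png')
w=cam('scene'); save(w,'pics/s10.png'); cv2.imwrite('pics/s10c.png',cv2.resize(w['img'][230:370,200:400],None,fx=4,fy=4,interpolation=cv2.INTER_CUBIC)[:,:,::-1])"
```

```text
(no output)
```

View pics/s10c.png

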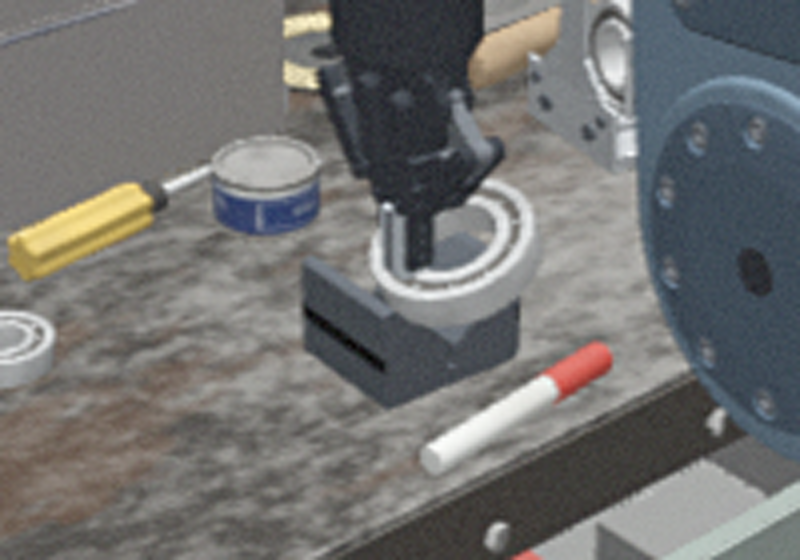

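View pics/w10.png

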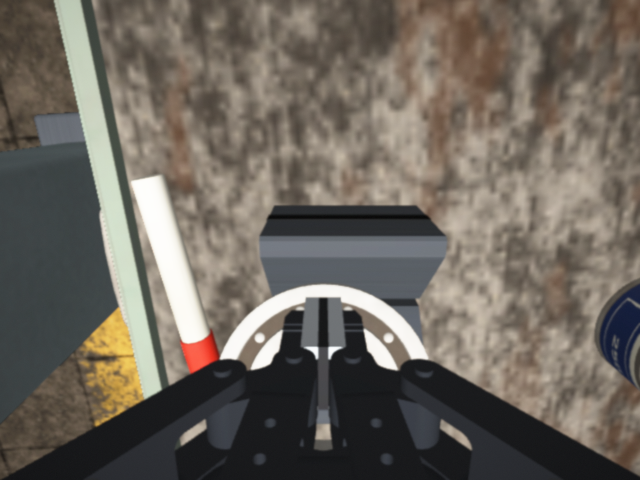

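Emit:
{"fn": "step_arm", "kwargs": {"commands": [[0.001,0.001,0.0005,0,0],[0.002,0.001,0.0005,0,0],[0.003,0.001,0.001,0,0]]}}

```text
time_s: 9.4
eef_pos: [0.435, 0.0804, 0.0562]
orientation: [75.6, 89.7, -17.6]
contact_force: [-8.4, -1.9, 29.8]
opening: 0.001
```

```bash
python3 -c "
from h import *
go([.4352,.0815,.05],-3.3)
"
```

```text
TCP [0.435  0.0804 0.0562] ang -3.24 -> shift [ 0.0062  0.0001 -0.0011] turn 0.0011 opening 0.001 F [-8.45 -1.88 29.77] t 9.4
```

Emit:
{"fn": "step_arm", "kwargs": {"commands": [[0.001,0,0.0002,0,0],[0.002,0,0.0005,0,0],[0.003,0,0.0008,0,0],[0.004,0,0.001,0,0],[0.005,0,0.001,0,0],[0.006,0,0.001,0,0]]}}

```text
time_s: 10.0
eef_pos: [0.436, 0.0798, 0.0493]
orientation: [88.8, 89.5, -4.4]
contact_force: [1.0, 0.2, 9.3]
opening: 0.0
```

```bash
python3 -c "
from h import *
go([.4352,.0815,.05],-3.3)
w=cam('scene'); save(w,'pics/s11.png'); cv2.imwrite('pics/s11c.png',cv2.resize(w['img'][230:370,200:400],None,fx=4,fy=4,interpolation=cv2.INTER_CUBIC)[:,:,::-1])"
```

```text
TCP [0.436  0.0798 0.0493] ang -3.27 -> shift [-0.0007 -0.0009 -0.0017] turn 0.0005 opening 0.0 F [0.98 0.2  9.31] t 10.0
```

View pics/s11c.png

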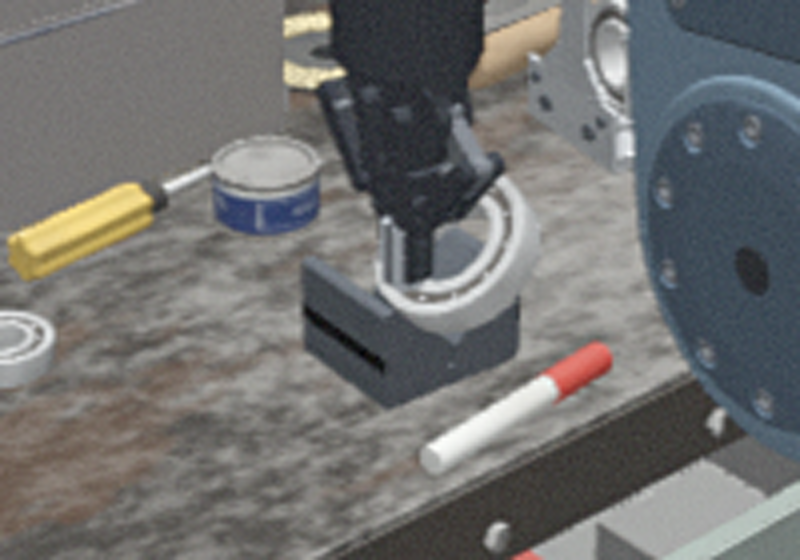

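Emit:
{"fn": "step_arm", "kwargs": {"commands": [[0.002,0,0.0,0,0],[0.004,0,0,0,0],[0.004,0,0,0,0],[-0.01,0,0,0,0],[-0.04,0,0,0,0],[-0.08,0,0,0,0.5],[-0.1,0,0.02,0,1]]}}

```text
time_s: 10.75
eef_pos: [0.433, 0.0609, 0.1504]
orientation: [91.4, 89.6, -1.8]
contact_force: [0.6, -0.5, 0.1]
opening: 0.329
```

```bash
python3 -c "
from h import *
w=cam('wrist'); save(w,'pics/w12.png')
w=cam('scene'); save(w,'pics/s12.png'); cv2.imwrite('pics/s12c.png',cv2.resize(w['img'][230:370,200:400],None,fx=4,fy=4,interpolation=cv2.INTER_CUBIC)[:,:,::-1])"
```

```text
(no output)
```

View pics/s12c.png

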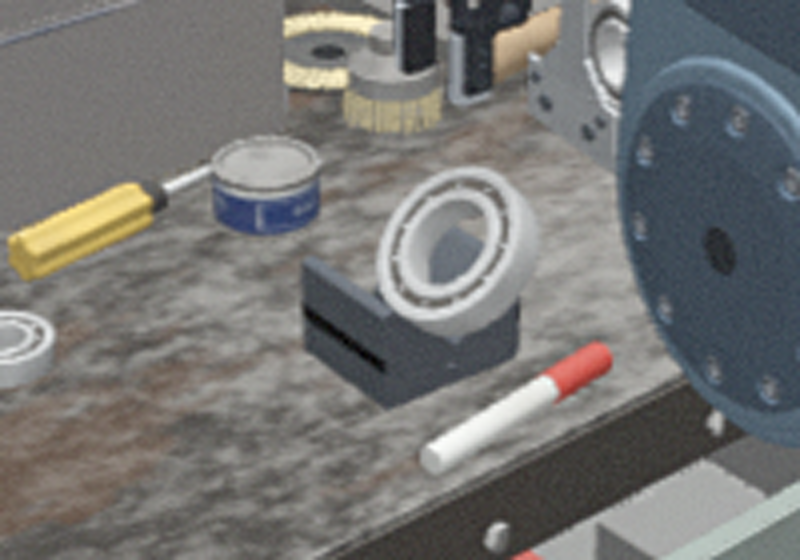

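View pics/w12.png

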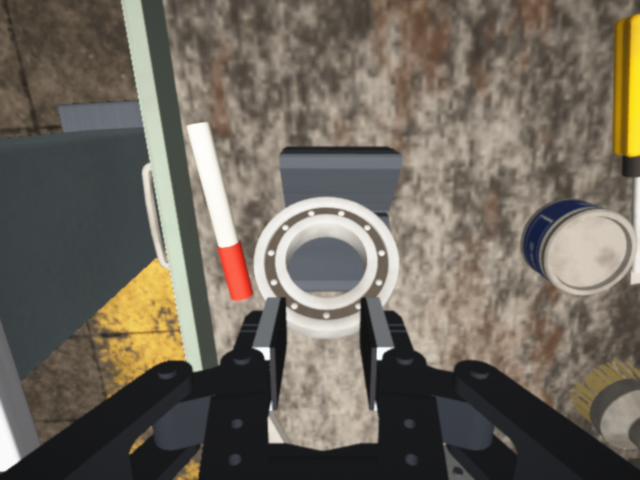

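```bash
cat >> h.py <<'E'
VC=np.array([.4425,.069]); a=np.radians(-3.3); EX=np.array([np.cos(a),np.sin(a)]); EY=np.array([-np.sin(a),np.cos(a)])
def v2w(x,y,z): p=VC+x*EX+y*EY; return np.array([p[0],p[1],z])
E
python3 - <<'E'
from h import *
for fn in('s12','w12'):
    c=load(f'pics/{fn}.npz'); im=c['img'][:,:,::-1].copy()
    for x0 in (-.008,):
      u=np.linspace(0,2*np.pi,60)
      for col,th in (((0,255,0),44),((0,0,255),38)):
        t=np.radians(th); n=np.array([0,np.sin(t),np.cos(t)]); e=np.array([0,-np.cos(t),np.sin(t)])
        # centre approx from ladder
        C=np.array([x0,-.0233,.0575])+.01*n
        for r in(.043,):
          P=[v2w(*(C+r*(np.cos(k)*np.array([1,0,0])+np.sin(k)*e))) for k in u]
          cv2.polylines(im,[np.round(proj(c,P)).astype(int)],True,col,1)
    cr=im[230:350,230:370] if fn=='s12' else im[150:370,200:440]
    cv2.imwrite(f'pics/ov_{fn}.png',cv2.resize(cr,None,fx=3,fy=3,interpolation=cv2.INTER_CUBIC))
a=cv2.imread('pics/ov_s12.png');b=cv2.imread('pics/ov_w12.png')
b=cv2.resize(b,(int(b.shape[1]*a.shape[0]/b.shape[0]),a.shape[0])); cv2.imwrite('pics/ov12.png',np.hstack([a,b]))
E
```

```text
(no output)
```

View pics/ov12.png

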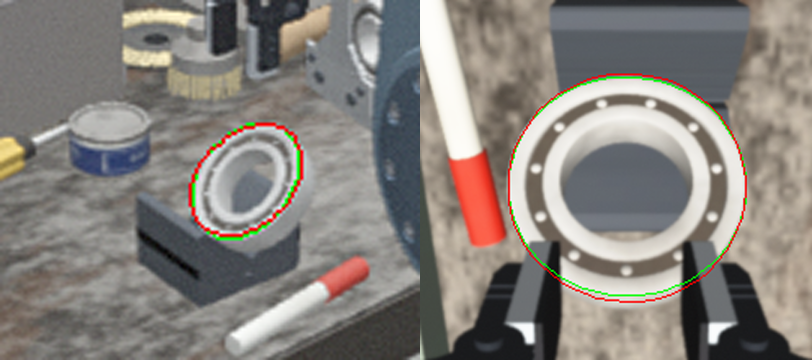

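```bash
python3 -c "
from h import *
go(v2w(-.008,-.022,.14),86.7)"
```

```text
TCP [0.4341 0.0587 0.1506] ang -3.31 -> shift [ 0.0106 -0.0003  0.0112] turn -1.5711 opening 0.506 F [-0.1   0.64 -0.38] t 10.85
```

Emit:
{"fn": "step_arm", "kwargs": {"commands": [[0,0,0.01,-0.15,1],[0,0,0.011,-0.3,1],[0,0,0.011,-0.45,1],[0,0,0.011,-0.6,1],[0,0,0.011,-0.75,1],[0,0,0.011,-0.9,1],[0,0,0.011,-1.05,1],[0,0,0.011,-1.2,1],[0,0,0.011,-1.35,1],[0,0,0.011,-1.5,1]]}}

```text
time_s: 11.85
eef_pos: [0.4299, 0.0496, 0.1457]
orientation: [151.8, 90.0, 144.8]
contact_force: [-0.0, 0.2, 0.3]
opening: 0.998
```

Emit:
{"fn": "step_arm", "kwargs": {"commands": [[0,0,0,-0.071,1],[0,0,0,-0.071,1]]}}

```text
time_s: 12.05
eef_pos: [0.4299, 0.0495, 0.1458]
orientation: [153.7, 90.0, 150.5]
contact_force: [-0.5, -0.3, 0.2]
opening: 0.999
```

```bash
python3 -c "
from h import *
go(v2w(-.008,-.022,.1),86.7)
go(v2w(-.008,-.022,.064),86.7)
w=cam('wrist'); save(w,'pics/w13.png')
print(state()['q'].round(1))"
```

```text
TCP [0.4299 0.0495 0.1458] ang 86.76 -> shift [ 0.0458 -0.0018  0.0035] turn 0.001 opening 0.999 F [-0.51 -0.32  0.2 ] t 12.05
TCP [0.4299 0.0495 0.1458] ang 86.76 -> shift [ 0.0818 -0.0018  0.0035] turn 0.001 opening 0.999 F [-0.51 -0.32  0.2 ] t 12.05
[ -9.2  -2.5 116.4   0.   66.2 -95.9]
```

View pics/w13.png

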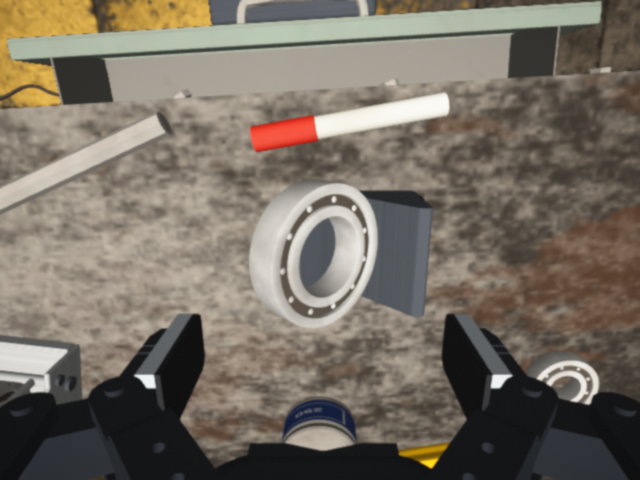

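```bash
python3 -c "
from h import *
c=load('pics/w13.npz')
p=ray(c,327,251,.0646); d=p[:2]-VC; print(p, d@EX, d@EY)
"
```

```text
[0.42970222 0.05177284 0.0646    ] -0.011784892378361786 -0.017935287214026093
```

Emit:
{"fn": "step_arm", "kwargs": {"commands": [[0.01,-0.003,0.001,0,1],[0.03,-0.003,0.001,0,1],[0.05,-0.003,0.001,0,1],[0.065,-0.003,0.001,0,1],[0.075,-0.003,0.001,0,1],[0.08,-0.003,0.001,0,1],[0.081,-0.003,0.001,0,1]], "newtons": 40}}

```text
time_s: 12.8
eef_pos: [0.4307, 0.0461, 0.0647]
orientation: [172.1, 89.9, 168.8]
contact_force: [0.0, -0.3, 0.4]
opening: 1.002
```

```bash
python3 -c "
from h import *
go(v2w(-.01,.002,.064),86.7)
w=cam('wrist'); save(w,'pics/w14.png')
w=cam('scene'); save(w,'pics/s14.png'); cv2.imwrite('pics/s14c.png',cv2.resize(w['img'][230:370,200:400],None,fx=4,fy=4,interpolation=cv2.INTER_CUBIC)[:,:,::-1])"
```

```text
TCP [0.4307 0.0461 0.0647] ang 86.71 -> shift [0.0007 0.0255 0.0004] turn 0.0002 opening 1.002 F [ 0.04 -0.27  0.35] t 12.8
```

View pics/w14.png

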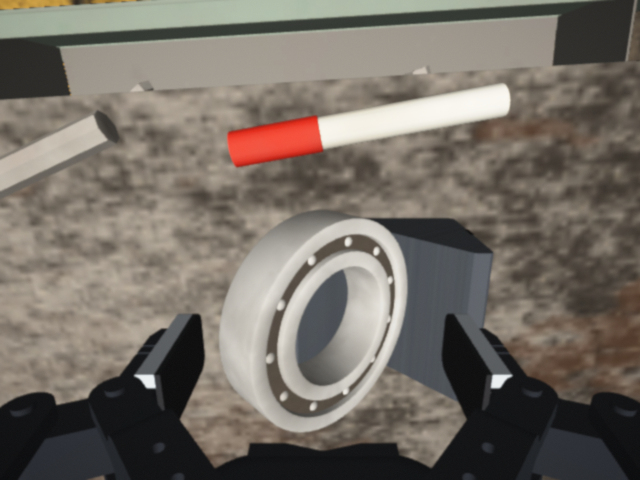

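View pics/s14c.png

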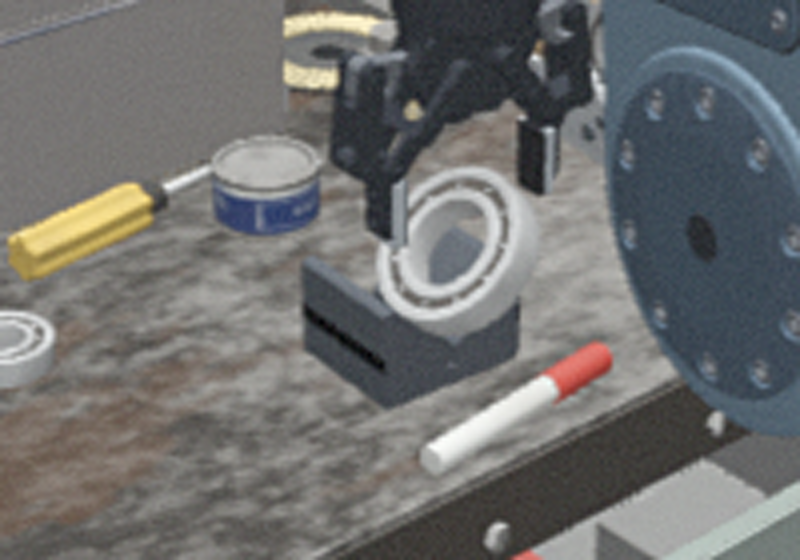

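Emit:
{"fn": "step_arm", "kwargs": {"commands": [[0.006,0,0,0,1],[0.01,0.0,0,0,1],[0.01,0.0,0,0,0.95],[0.01,0.003,0,0,0.88],[0.009,0.006,0,0,0.8],[0.008,0.009,0,0,0.72],[0.006,0.012,0,0,0.64],[0.006,0.012,0,0,0.64]], "newtons": 40}}

```text
time_s: 13.7
eef_pos: [0.4326, 0.0579, 0.0601]
orientation: [-17.8, 89.9, -21.1]
contact_force: [0.2, -2.6, 0.6]
opening: 0.638
```

```bash
python3 -c "
from h import *
go(v2w(-.01,.002,.064),86.7)
w=cam('wrist'); save(w,'pics/w15.png')
w=cam('scene'); save(w,'pics/s15.png'); cv2.imwrite('pics/s15c.png',cv2.resize(w['img'][230:370,200:400],None,fx=4,fy=4,interpolation=cv2.INTER_CUBIC)[:,:,::-1])"
```

```text
TCP [0.4326 0.0579 0.0601] ang 86.75 -> shift [-0.0039  0.0136 -0.0007] turn 0.0009 opening 0.638 F [ 0.17 -2.57  0.57] t 13.7
```

View pics/w15.png

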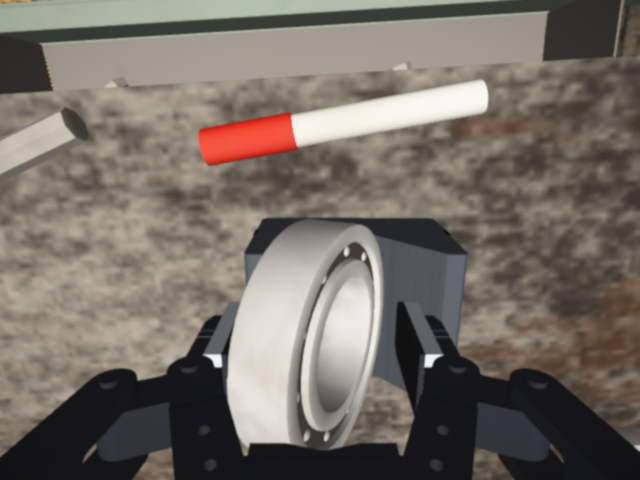

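View pics/s15c.png

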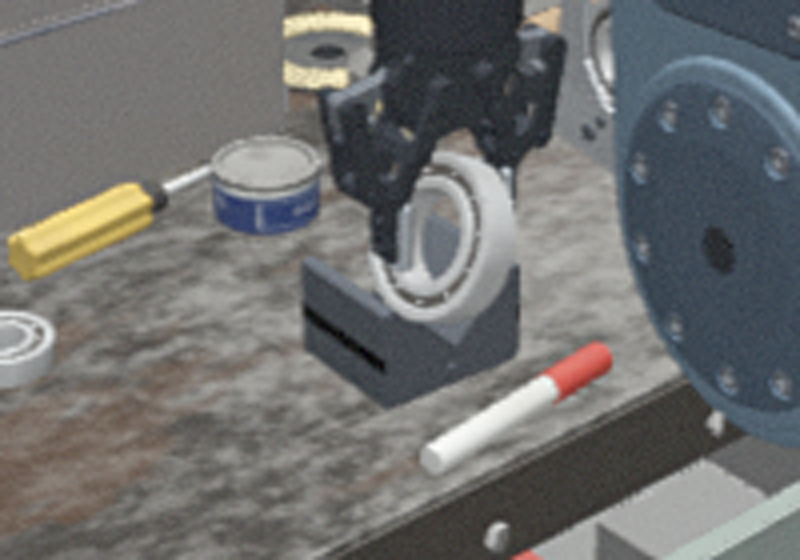

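Emit:
{"fn": "step_arm", "kwargs": {"commands": [[-0.002,0.002,0,0,0.58],[-0.004,0.005,0,0,0.5],[-0.006,0.007,0,0,0.44],[-0.009,0.009,0,0,0.38],[-0.012,0.011,0,0,0.34],[-0.015,0.012,0,0,0.31],[-0.018,0.013,0,0,0.3],[-0.018,0.013,0,0,0.3]], "newtons": 40}}

```text
time_s: 14.6
eef_pos: [0.4329, 0.0712, 0.0778]
orientation: [1.7, 89.9, -1.6]
contact_force: [0.3, 0.1, 0.6]
opening: 0.293
```

```bash
python3 -c "
from h import *
go(v2w(-.01,.0,.085),86.7)
w=cam('wrist'); save(w,'pics/w16.png')
w=cam('scene'); save(w,'pics/s16.png'); cv2.imwrite('pics/s16c.png',cv2.resize(w['img'][230:370,200:400],None,fx=4,fy=4,interpolation=cv2.INTER_CUBIC)[:,:,::-1])"
```

```text
TCP [0.4329 0.0712 0.0778] ang 86.76 -> shift [-0.0072 -0.0017 -0.0002] turn 0.001 opening 0.293 F [0.32 0.05 0.64] t 14.6
```

View pics/w16.png

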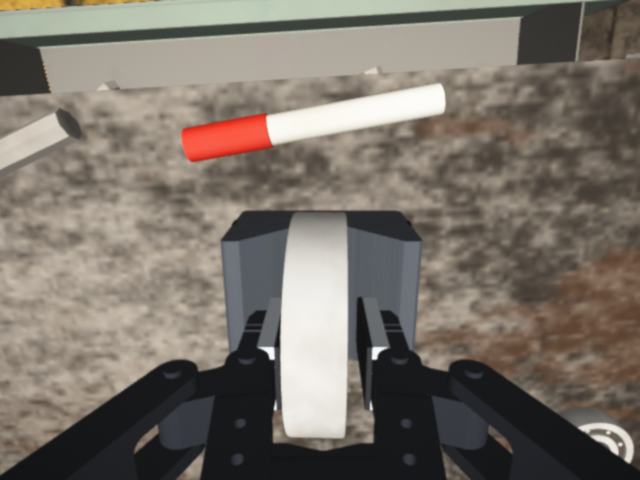

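View pics/s16c.png

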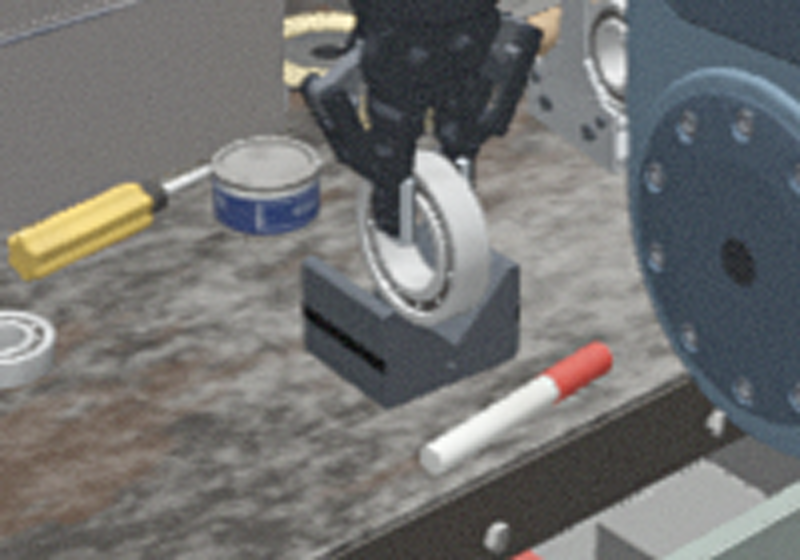

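Emit:
{"fn": "step_arm", "kwargs": {"commands": [[-0.005,-0.001,0,0,0.29],[-0.009,-0.001,0,0,0.28],[-0.009,-0.001,0,0,0.28],[-0.009,-0.001,0,0,0.0],[-0.009,-0.001,0,0,0],[-0.009,-0.001,0,0,0],[-0.009,-0.001,0,0,0]], "newtons": 60}}

```text
time_s: 15.4
eef_pos: [0.4329, 0.07, 0.0867]
orientation: [-11.6, 89.9, -14.8]
contact_force: [-0.7, -0.1, 4.9]
opening: 0.22
```

Emit:
{"fn": "step_arm", "kwargs": {"commands": [[-0.01,0,0,0,0],[-0.03,0,0,0,0],[-0.06,0,0,0,0],[-0.1,0,0,0,0],[-0.14,0,0,0,0],[-0.15,0,0,0,0],[-0.15,0,0,0,0]]}}

```text
time_s: 16.1
eef_pos: [0.4329, 0.0701, 0.2371]
orientation: [0.1, 89.9, -3.1]
contact_force: [-0.3, 0.8, -5.6]
opening: 0.222
```

```bash
python3 -c "
from h import *
go(v2w(-.01,.0,.085),86.7)
w=cam('wrist'); save(w,'pics/w17.png')
w=cam('scene'); save(w,'pics/s17.png')
w=cam('top'); save(w,'pics/t17.png'); cv2.imwrite('pics/t17c.png',cv2.resize(w['img'][160:270,340:500],None,fx=5,fy=5,interpolation=cv2.INTER_CUBIC)[:,:,::-1])"
```

```text
TCP [0.4329 0.0701 0.2371] ang 86.75 -> shift [ 0.1521 -0.0006 -0.0007] turn 0.0009 opening 0.222 F [-0.28  0.79 -5.58] t 16.1
```

View pics/w17.png

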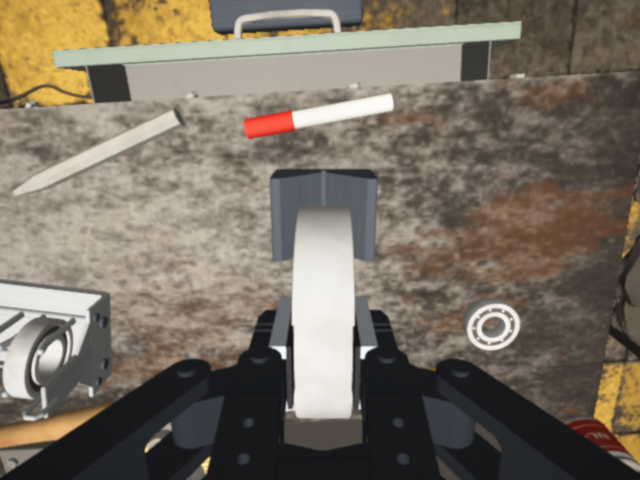

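View pics/s17.png

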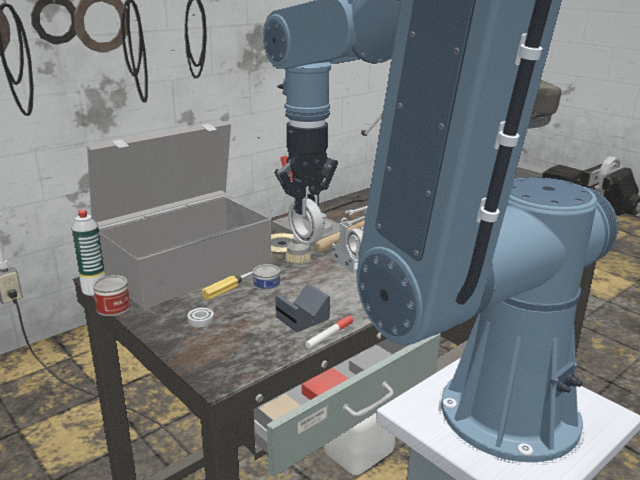

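View pics/t17c.png

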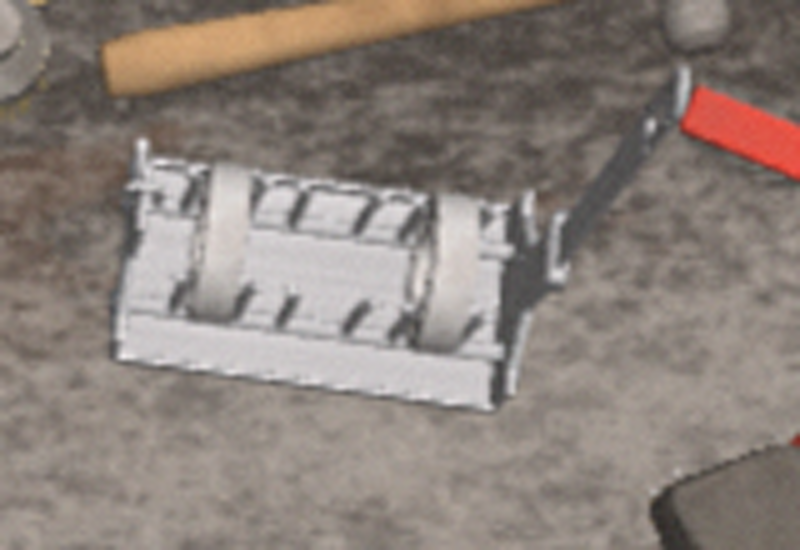

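```bash
python3 -c "
from h import *
c=load('pics/t17.npz')
a=ray(c,340+115/5,160+360/5,.0);b=ray(c,340+495/5,160+408/5,.0); print(a,b,np.degrees(np.arctan2(*(a-b)[[1,0]])),np.linalg.norm(a-b))
a=ray(c,340+142/5,160+155/5,.1);b=ray(c,340+527/5,160+205/5,.1); print(a,b,np.degrees(np.arctan2(*(a-b)[[1,0]])))
go([.60,-.22,.28],83)"
```

```text
[ 0.52076392 -0.15413782  0.        ] [ 0.4892036 -0.3269633  0.       ] 79.65103319549175 0.17568352569371892
[ 0.58791012 -0.16196801  0.1       ] [ 0.55707841 -0.32507449  0.1       ] 79.29579012989825
TCP [0.4307 0.0703 0.2336] ang 86.74 -> shift [-0.0474 -0.2802  0.1853] turn 0.0654 opening 0.222 F [-0.11 -0.55 -4.91] t 16.25
```

```bash
python3 -c "
from h import *
go([.55,-.20,.27],79.5)"
```

```text
TCP [0.4307 0.0703 0.2336] ang 86.74 -> shift [-0.0371 -0.2631  0.1343] turn 0.1264 opening 0.222 F [-0.11 -0.55 -4.91] t 16.25
```

Emit:
{"fn": "step_arm", "kwargs": {"commands": [[-0.02,-0.03,0.015,0.0,0],[-0.037,-0.065,0.033,0.02,0],[-0.037,-0.1,0.05,0.04,0],[-0.037,-0.135,0.068,0.06,0],[-0.037,-0.17,0.086,0.08,0],[-0.037,-0.205,0.104,0.1,0],[-0.037,-0.235,0.12,0.12,0],[-0.037,-0.255,0.13,0.126,0],[-0.037,-0.263,0.134,0.126,0],[-0.037,-0.263,0.134,0.126,0]]}}

```text
time_s: 17.25
eef_pos: [0.5504, -0.2004, 0.2705]
orientation: [158.4, 89.7, 147.8]
contact_force: [0.3, -0.3, -5.0]
opening: 0.215
```

```bash
python3 -c "
from h import *
go([.55,-.20,.27],79.5)
w=cam('wrist'); save(w,'pics/w18.png')"
```

```text
TCP [ 0.5504 -0.2004  0.2705] ang 79.45 -> shift [ 0.0005  0.0003 -0.0005] turn -0.0009 opening 0.215 F [ 0.31 -0.3  -5.03] t 17.25
```

View pics/w18.png

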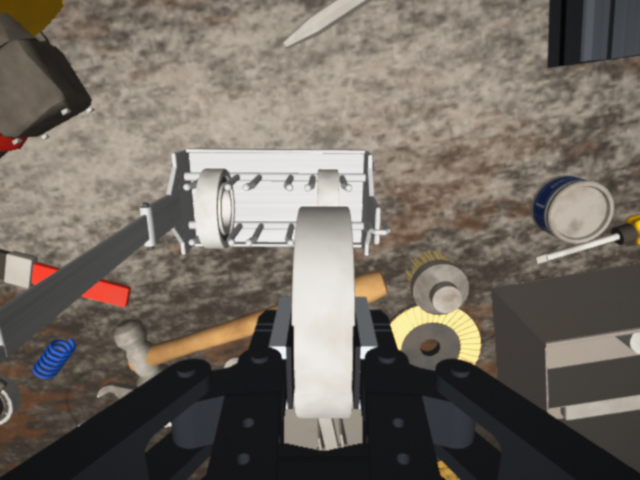

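```bash
python3 -c "
from h import *
c=load('pics/w18.npz'); cv2.imwrite('pics/w18c.png',cv2.resize(c['img'][135:270,140:400],None,fx=3,fy=3,interpolation=cv2.INTER_CUBIC)[:,:,::-1])"
```

```text
(no output)
```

View pics/w18c.png

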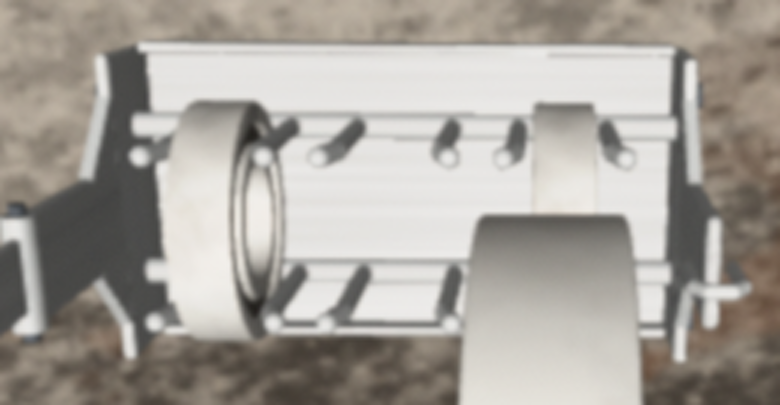

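```bash
python3 -c "
from h import *
c=load('pics/w18.npz')
f=lambda u,v,z=.076: ray(c,140+u/3,135+v/3,z)
T=[f(u,156.5) for u in (139,262,319,447,505,626)]; B=[f(u,322) for u in (157,274,327,450)]
a=(T[2]+T[3])/2; b=(B[2]+B[3])/2
print(a,b,(a+b)/2,np.linalg.norm(a-b)); d=T[5]-T[0]; print(np.degrees(np.arctan2(d[1],d[0])),np.linalg.norm(d)); print(np.degrees(np.arctan2(*(b-a)[[1,0]])))
print([np.linalg.norm(T[i+1]-T[i]).round(4) for i in range(5)])
S=(a+b)/2
go([S[0],S[1],.2],79.5)
t=load('pics/t17.npz'); print(proj(t,[[*S[:2],.076]]),((proj(t,[[*S[:2],.076]])-[340,160])*5))
for P in T+B: print(((proj(t,[P])-[340,160])*5).round(0))
"
```

```text
[ 0.52492465 -0.24219927  0.076     ] [ 0.5719903  -0.25131236  0.076     ] [ 0.54845747 -0.24675582  0.076     ] 0.04793979698382919
79.42175645238636 0.1342850537765627
-10.958297126473573
[np.float64(0.0339), np.float64(0.0157), np.float64(0.0353), np.float64(0.016), np.float64(0.0334)]
TCP [ 0.5504 -0.1994  0.2711] ang 79.51 -> shift [ 0.071  -0.0471  0.007 ] turn 0.0001 opening 0.222 F [-0.43  0.38 -4.82] t 17.3
[[407.43151972 209.67853545]] [[337.1575986  248.39267727]]
[[486. 321.]]
[[408. 311.]]
[[372. 306.]]
[[291. 296.]]
[[254. 291.]]
[[178. 281.]]
[[494. 216.]]
[[418. 206.]]
[[383. 201.]]
[[303. 191.]]
```

```bash
python3 -c "
from h import *
c=read_camera('wrist'); H=np.array(c['hand_eye']); 
def rows(cx,cz):
    out=[]
    for y in(-.01,.01):
        k=np.linspace(0,2*np.pi,721); P=np.c_[cx+.043*np.cos(k),0*k+y,cz+.043*np.sin(k),0*k+1]@np.linalg.inv(H).T
        v=c['fy']*P[:,1]/P[:,2]+c['cy']; u=c['fx']*P[:,0]/P[:,2]+c['cx']; out.append((v.min().round(1),v.max().round(1),u[v.argmax()].round(1)))
    return out
for cx in(.011,.014,.017):
  for cz in(-.004,0,.004): print(cx,cz,rows(cx,cz))
im=c['img'].astype(int); col=im[:,322].mean(1); 
for r in list(range(198,216))+list(range(408,428)): print(r,col[r].round(0),end=' ')
"
```

```text
0.011 -0.004 [(np.float64(193.7), np.float64(411.7), np.float64(296.8)), (np.float64(193.7), np.float64(411.7), np.float64(350.7))]
0.011 0 [(np.float64(203.5), np.float64(420.5), np.float64(296.9)), (np.float64(203.4), np.float64(420.5), np.float64(350.6))]
0.011 0.004 [(np.float64(213.0), np.float64(429.3), np.float64(297.0)), (np.float64(213.0), np.float64(429.3), np.float64(350.5))]
0.014 -0.004 [(np.float64(192.3), np.float64(406.1), np.float64(297.4)), (np.float64(192.3), np.float64(406.1), np.float64(350.0))]
0.014 0 [(np.float64(201.9), np.float64(414.8), np.float64(297.5)), (np.float64(201.8), np.float64(414.8), np.float64(349.9))]
0.014 0.004 [(np.float64(211.3), np.float64(423.4), np.float64(297.6)), (np.float64(211.3), np.float64(423.4), np.float64(349.9))]
0.017 -0.004 [(np.float64(190.9), np.float64(400.8), np.float64(298.0)), (np.float64(190.8), np.float64(400.8), np.float64(349.5))]
0.017 0 [(np.float64(200.3), np.float64(409.4), np.float64(298.0)), (np.float64(200.3), np.float64(409.4), np.float64(349.4))]
0.017 0.004 [(np.float64(209.6), np.float64(417.8), np.float64(298.1)), (np.float64(209.6), np.float64(417.8), np.float64(349.3))]
198 229.0 199 230.0 200 230.0 201 229.0 202 228.0 203 227.0 204 226.0 205 212.0 206 157.0 207 103.0 208 89.0 209 92.0 210 96.0 211 104.0 212 109.0 213 115.0 214 119.0 215 124.0 408 207.0 409 204.0 410 201.0 411 199.0 412 196.0 413 191.0 414 188.0 415 185.0 416 183.0 417 182.0 418 189.0 419 193.0 420 195.0 421 195.0 422 193.0 423 193.0 424 192.0 425 191.0 426 189.0 427 187.0
```

```bash
python3 -c "
from h import *
go([.5468,-.2465,.16],79.4)"
```

```text
TCP [ 0.5505 -0.1989  0.2717] ang 79.55 -> shift [ 0.1116 -0.0477  0.0053] turn 0.0026 opening 0.219 F [ 0.1   0.23 -4.86] t 17.35
```

Emit:
{"fn": "step_arm", "kwargs": {"commands": [[0,-0.02,0.002,0.002,0],[0,-0.04,0.005,0.002,0],[0,-0.048,0.005,0.002,0],[0.03,-0.048,0.005,0.002,0],[0.06,-0.048,0.005,0.002,0],[0.09,-0.048,0.005,0.002,0],[0.108,-0.048,0.005,0.002,0],[0.112,-0.048,0.005,0.002,0],[0.112,-0.048,0.005,0.002,0]]}}

```text
time_s: 18.25
eef_pos: [0.5472, -0.2479, 0.161]
orientation: [147.6, 89.9, 137.0]
contact_force: [-0.2, -0.9, -4.7]
opening: 0.219
```

```bash
python3 -c "
from h import *
go([.5468,-.2465,.14],79.4)
w=cam('wrist'); save(w,'pics/w19.png')
w=cam('scene'); save(w,'pics/s19.png'); cv2.imwrite('pics/s19c.png',cv2.resize(w['img'][150:310,300:460],None,fx=4,fy=4,interpolation=cv2.INTER_CUBIC)[:,:,::-1])"
```

```text
TCP [ 0.5472 -0.2479  0.161 ] ang 79.42 -> shift [ 0.021   0.0012 -0.0006] turn 0.0003 opening 0.219 F [-0.16 -0.86 -4.73] t 18.25
```

View pics/w19.png

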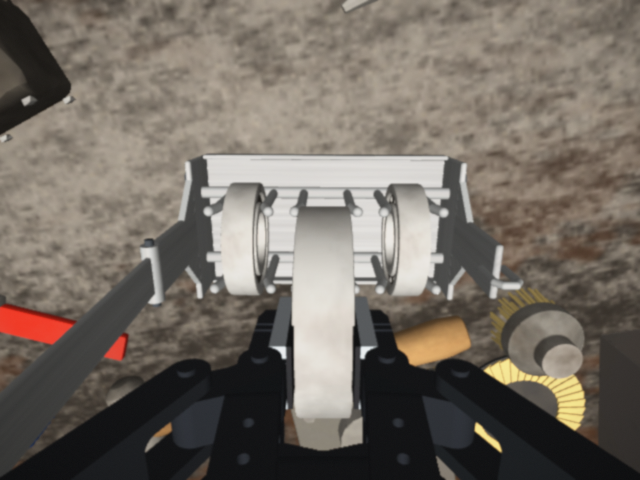

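View pics/s19c.png

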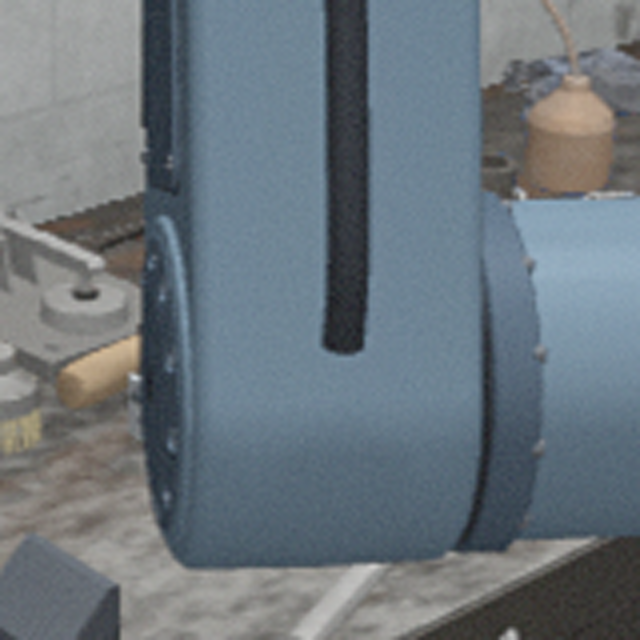

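```bash
python3 -c "
from h import *
c=load('pics/w19.npz'); cv2.imwrite('pics/w19c.png',cv2.resize(c['img'][170:310,190:460],None,fx=3,fy=3,interpolation=cv2.INTER_CUBIC)[:,:,::-1])"
```

```text
(no output)
```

View pics/w19c.png

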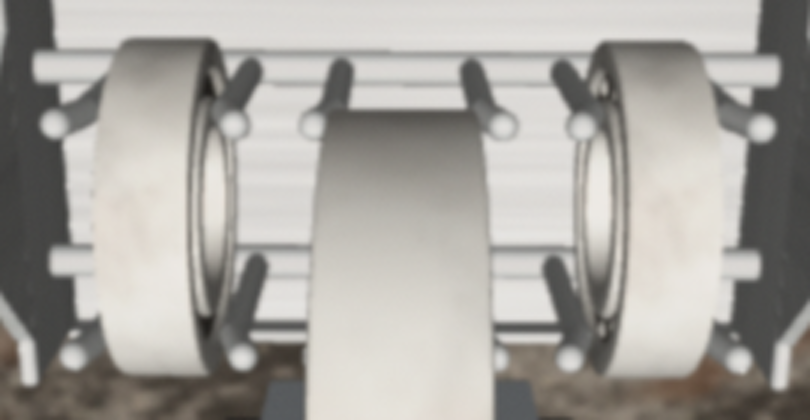

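```bash
python3 -c "
from h import *
c=load('pics/w19.npz')
f=lambda u,v,z=.075: ray(c,190+u/3,170+v/3,z)
T=[f(u,125) for u in (54,234,313,503,582,760)]; B=[f(u,357) for u in (74,242,570,740)]
a=np.mean(T,0); b=np.mean(B,0); S=(a+b)/2
print(a,b,S,np.linalg.norm(a-b)); d=T[5]-T[0]; print(np.degrees(np.arctan2(d[1],d[0])),np.linalg.norm(d)); d=B[3]-B[0]; print(np.degrees(np.arctan2(d[1],d[0])),np.linalg.norm(d))
print(((T[2]+T[3])/2))
z=np.array([np.sin(np.radians(79.4)),-np.cos(np.radians(79.4))])
go([*(S[:2]-.0017*z),.14],79.4)
"
```

```text
[ 0.52533957 -0.24232336  0.075     ] [ 0.57275561 -0.2513272   0.075     ] [ 0.54904759 -0.24682528  0.075     ] 0.04826334382877482
79.39826224062116 0.13468520815318044
79.3970277658993 0.13486944375530396
[ 0.52535113 -0.24226158  0.075     ]
TCP [ 0.5483 -0.2487  0.1629] ang 79.41 -> shift [ 0.0229  0.002  -0.0013] turn 0.0002 opening 0.224 F [ 0.45 -0.57 -5.18] t 18.35
```

Emit:
{"fn": "step_arm", "kwargs": {"commands": [[0.005,0.0015,-0.001,0,0],[0.012,0.0015,-0.001,0,0],[0.018,0.0015,-0.001,0,0],[0.022,0.0015,-0.001,0,0],[0.022,0.0015,-0.001,0,0]]}}

```text
time_s: 18.85
eef_pos: [0.5462, -0.2461, 0.1382]
orientation: [155.6, 89.9, 145.0]
contact_force: [-0.3, 0.8, -5.2]
opening: 0.219
```

```bash
python3 -c "
from h import *
go([.5473,-.2465,.0724],79.4)
c=cam('wrist'); save(c,'pics/w20.png')
go([.5473,-.2465,.0724],79.4)
cv2.imwrite('pics/w20c.png',cv2.resize(c['img'][170:310,190:460],None,fx=3,fy=3,interpolation=cv2.INTER_CUBIC)[:,:,::-1])"
```

```text
TCP [ 0.5462 -0.2461  0.1382] ang 79.41 -> shift [ 0.0658 -0.0002  0.0013] turn 0.0002 opening 0.219 F [-0.29  0.81 -5.16] t 18.85
TCP [ 0.5464 -0.2463  0.1387] ang 79.41 -> shift [ 0.0663 -0.      0.0009] turn 0.0002 opening 0.217 F [ 0.75 -1.13 -4.09] t 18.9
```

View pics/w20c.png

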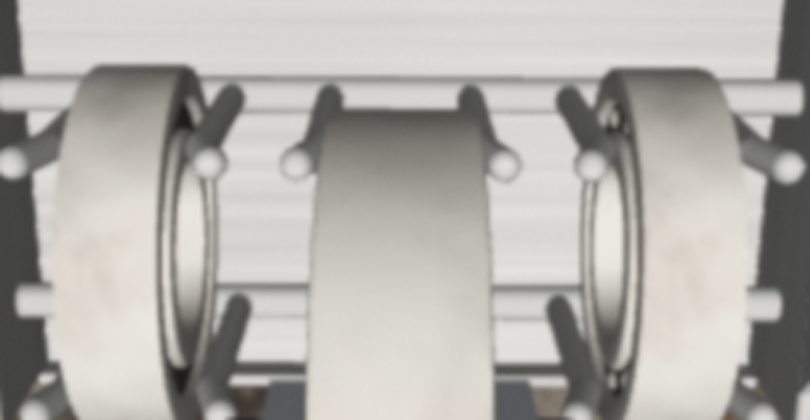

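Emit:
{"fn": "step_arm", "kwargs": {"commands": [[0.006,0,0.001,0,0],[0.012,0,0.001,0,0],[0.018,0,0.001,0,0],[0.024,0,0.001,0,0],[0.03,0,0.001,0,0],[0.036,0,0.001,0,0],[0.042,0,0.001,0,0],[0.048,0,0.001,0,0],[0.052,0,0.001,0,0],[0.052,0,0.001,0,0]]}}

```text
time_s: 19.9
eef_pos: [0.5473, -0.2464, 0.0864]
orientation: [155.2, 89.9, 144.6]
contact_force: [-0.1, 0.6, -3.6]
opening: 0.22
```

```bash
python3 -c "
from h import *
go([.5473,-.2465,.0724],79.4)
c=cam('wrist'); save(c,'pics/w21.png')"
```

```text
TCP [ 0.5473 -0.2464  0.0864] ang 79.41 -> shift [ 0.014  -0.0001  0.0001] turn 0.0002 opening 0.22 F [-0.07  0.63 -3.6 ] t 19.9
```

View pics/w21.png

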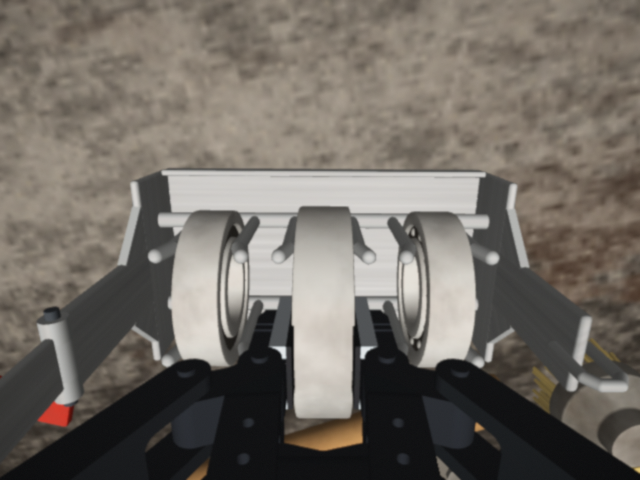

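Emit:
{"fn": "step_arm", "kwargs": {"commands": [[0.003,0,0,0,0],[0.006,0,0,0,0],[0.009,0,0,0,0],[0.011,0,0,0,0],[0.012,0,0,0,0],[0.013,0,0,0,0],[0.013,0,0,0,0]]}}

```text
time_s: 20.65
eef_pos: [0.5477, -0.2467, 0.0742]
orientation: [167.1, 90.0, 156.5]
contact_force: [0.3, 0.4, -4.9]
opening: 0.218
```

```bash
python3 -c "
from h import *
go([.5473,-.2465,.0724],79.4)"
```

```text
TCP [ 0.5477 -0.2467  0.0742] ang 79.41 -> shift [ 0.0018  0.0001 -0.0004] turn 0.0002 opening 0.218 F [ 0.28  0.42 -4.87] t 20.65
```

Emit:
{"fn": "step_arm", "kwargs": {"commands": [[0.001,0,0,0,0],[0.002,0,0,0,0],[0.003,0,0,0,0],[0.003,0,0,0,0]]}}

```text
time_s: 21.05
eef_pos: [0.5482, -0.2471, 0.0731]
orientation: [-34.7, 89.9, -45.3]
contact_force: [-4.9, 3.2, 8.2]
opening: 0.22
```

```bash
python3 -c "
from h import *
go([.5473,-.2465,.0724],79.4)"
```

```text
TCP [ 0.5482 -0.2471  0.0731] ang 79.43 -> shift [ 0.0007  0.0004 -0.001 ] turn 0.0005 opening 0.22 F [-4.93  3.22  8.25] t 21.05
```

Emit:
{"fn": "step_arm", "kwargs": {"commands": [[-0.001,0,0,0,0.24],[-0.001,0,0,0,0.28],[-0.001,0,0,0,0.32],[-0.001,0,0,0,0.32],[-0.001,0,0,0,0.32],[-0.001,0,0,0,0.32]]}}

```text
time_s: 21.65
eef_pos: [0.5477, -0.2467, 0.0722]
orientation: [160.0, 90.0, 149.4]
contact_force: [-0.2, 0.1, 0.1]
opening: 0.319
```

```bash
python3 -c "
from h import *
go([.5473,-.2465,.0724],79.4)
c=cam('wrist'); save(c,'pics/w22.png')"
```

```text
TCP [ 0.5477 -0.2467  0.0722] ang 79.41 -> shift [-0.0002  0.0001 -0.0004] turn 0.0002 opening 0.319 F [-0.17  0.05  0.12] t 21.65
```

View pics/w22.png

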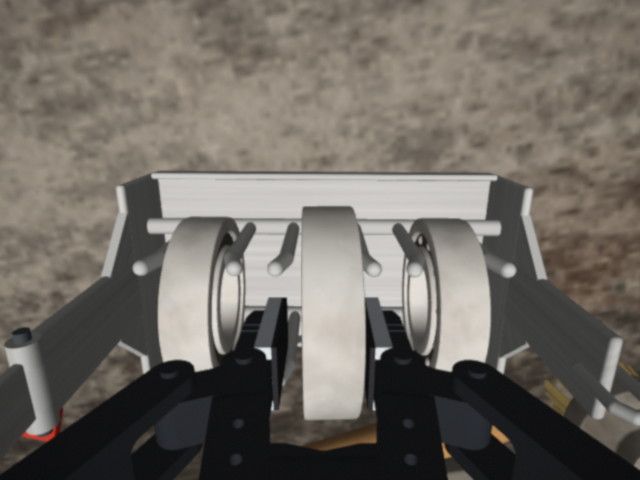

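Emit:
{"fn": "step_arm", "kwargs": {"commands": [[0,0.002,0,0,0.4],[0,0.002,0,0,0.4],[0,0.002,0,0,0.4]]}}

```text
time_s: 22.0
eef_pos: [0.5481, -0.2446, 0.0723]
orientation: [165.7, 90.0, 155.1]
contact_force: [0.6, -0.8, 0.5]
opening: 0.401
```

```bash
python3 -c "
from h import *
go([.5473,-.2465,.0724],79.4)
c=cam('wrist'); save(c,'pics/w23.png')"
```

```text
TCP [ 0.5481 -0.2446  0.0723] ang 79.42 -> shift [-0.0001 -0.002  -0.0004] turn 0.0004 opening 0.401 F [ 0.61 -0.78  0.46] t 22.0
```

View pics/w23.png

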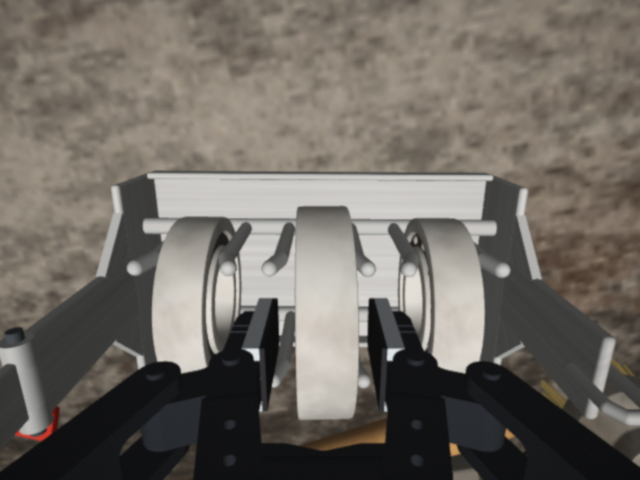

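Emit:
{"fn": "step_arm", "kwargs": {"commands": [[-0.01,0,0,0,0.4],[-0.025,0,0,0,0.4],[-0.05,0,0,0,0.4],[-0.08,0,0,0,0.4],[-0.12,0,0,0,0.2],[-0.16,0,0,0,0],[-0.17,0,0,0,0]]}}

```text
time_s: 22.75
eef_pos: [0.5505, -0.2464, 0.25]
orientation: [-24.8, 89.4, -35.4]
contact_force: [0.4, -0.1, 0.5]
opening: 0.002
```

```bash
python3 -c "
from h import *
go([.5473,-.2465,.0724],79.4)
c=cam('wrist'); save(c,'pics/w24.png'); cv2.imwrite('pics/w24c.png',cv2.resize(c['img'][150:350,180:480],None,fx=2.6,fy=2.6,interpolation=cv2.INTER_CUBIC)[:,:,::-1])"
```

```text
TCP [ 0.5505 -0.2464  0.25  ] ang 79.42 -> shift [ 1.776e-01  1.000e-04 -4.900e-03] turn 0.0003 opening 0.002 F [ 0.44 -0.07  0.52] t 22.75
```

View pics/w24.png

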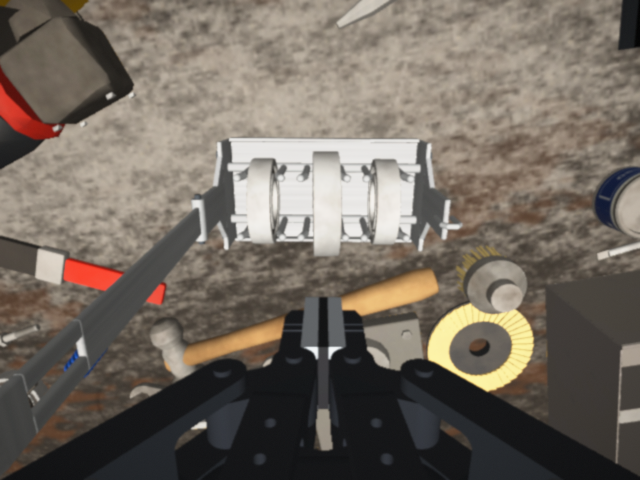

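View pics/w24c.png

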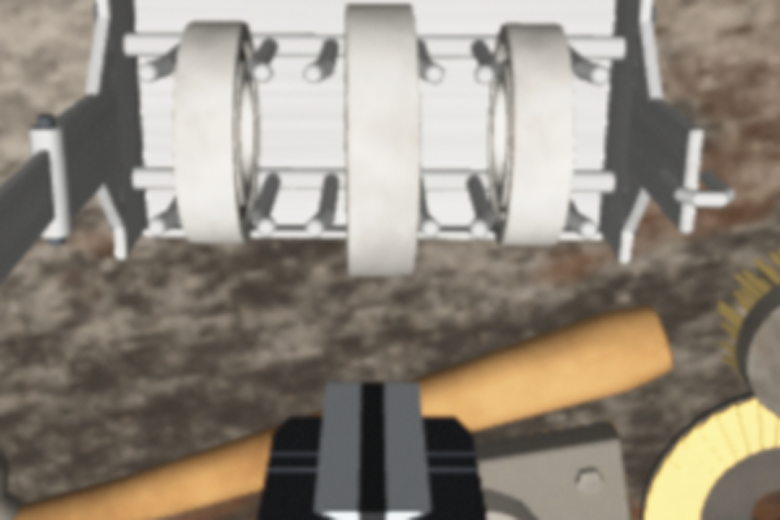

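```bash
cat > ov.py <<'E'
from h import *
import sys
fn,out,dy,tilt=sys.argv[1],sys.argv[2],float(sys.argv[3]),float(sys.argv[4])
c=load(fn); im=c['img'][:,:,::-1].copy(); f=2.6; y0,x0=150,180
im=cv2.resize(im[y0:350,x0:480],None,fx=f,fy=f,interpolation=cv2.INTER_CUBIC)
A=np.radians(79.4); ey=np.array([np.cos(A),np.sin(A),0]); ex=np.array([np.sin(A),-np.cos(A),0]); ez=np.array([0,0,1.])
S=np.array([.549,-.2468,0])
k=np.linspace(0,2*np.pi,90)
def dr(C,r,th,t,col):
    n=np.cos(t)*ey-np.sin(t)*ez; u=np.sin(t)*ey+np.cos(t)*ez
    for s in(-th/2,th/2):
        P=C+s*n+r*(np.outer(np.cos(k),ex)+np.outer(np.sin(k),u))
        q=(proj(c,P)-[x0,y0])*f; cv2.polylines(im,[np.round(q).astype(int)],True,col,1)
dr(S+.0584*ez+dy*ey,.043,.02,tilt,(0,0,255))
for y in(-.05,.05): dr(S+.05*ez+y*ey,.036,.018,0,(0,255,0))
for y in(-.067,-.033,-.018,.018,.033,.067):
    for x in(-.024,.024):
        q=(proj(c,S+.075*ez+y*ey+x*ex)-[x0,y0])*f; cv2.circle(im,tuple(np.round(q[0]).astype(int)),4,(255,0,0),1)
cv2.imwrite(out,im)
E
python3 ov.py pics/w24.npz pics/ov24.png 0.001 0.03
```

```text
(no output)
```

View pics/ov24.png

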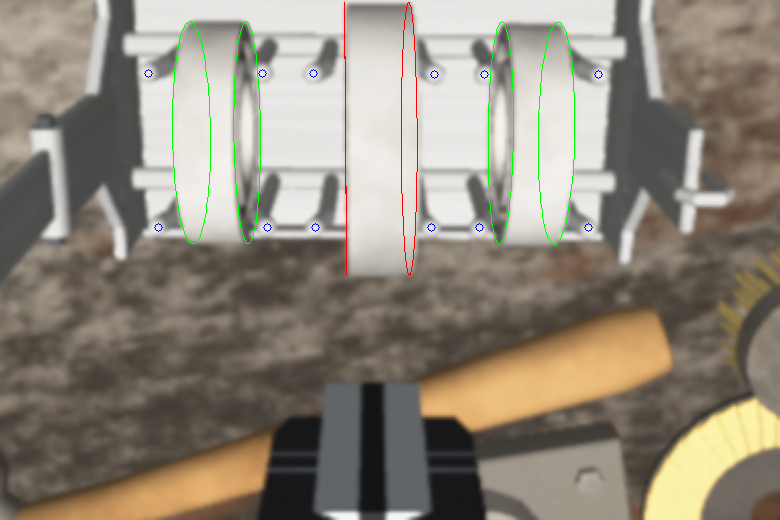

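```bash
cat >> h.py <<'E'
_A=np.radians(79.4); REY=np.array([np.cos(_A),np.sin(_A),0]); REX=np.array([np.sin(_A),-np.cos(_A),0]); RS=np.array([.549,-.2468,0])
def r2w(x,y,z): return RS+x*REX+y*REY+np.array([0,0,z])
def w2r(P): d=np.array(P)-RS; return np.array([d@REX,d@REY,P[2]])
E
python3 -c "
from h import *
go(r2w(-.09,0,.3),-10.6)
go(r2w(-.09,-.21,.3),-10.6)
print(state()['q'].round(1))"
```

```text
TCP [ 0.5504 -0.2462  0.2494] ang 79.42 -> shift [-0.0514 -0.001  -0.0907] turn 1.5712 opening 0.001 F [ 0.05 -1.17  0.83] t 22.8
TCP [ 0.5504 -0.2462  0.2494] ang 79.42 -> shift [-0.0505 -0.211  -0.0908] turn 1.5712 opening 0.001 F [ 0.05 -1.17  0.83] t 22.8
[ -35.4   12.6   87.3    0.    79.5 -114.8]
```

Emit:
{"fn": "step_arm", "kwargs": {"commands": [[-0.03,0,-0.03,0.15,0],[-0.05,0,-0.06,0.3,0],[-0.051,0,-0.09,0.45,0],[-0.051,-0.03,-0.09,0.6,0],[-0.051,-0.07,-0.09,0.75,0],[-0.051,-0.11,-0.09,0.9,0],[-0.051,-0.15,-0.09,1.05,0],[-0.051,-0.18,-0.09,1.2,0],[-0.051,-0.21,-0.09,1.35,0],[-0.051,-0.21,-0.09,1.5,0]]}}

```text
time_s: 23.8
eef_pos: [0.4193, -0.4376, 0.292]
orientation: [-98.9, 89.9, 164.0]
contact_force: [0.5, 0.8, -0.5]
opening: 0.002
```

```bash
python3 -c "
from h import *
go(r2w(0,-.21,.29),-10.6)
print(w2r(state()['eef_pos']))
c=cam('wrist'); save(c,'pics/w25.png')"
```

```text
TCP [ 0.4193 -0.4376  0.292 ] ang -7.09 -> shift [0.0019 0.0923 0.0042] turn 0.0612 opening 0.002 F [ 0.55  0.81 -0.47] t 23.8
[-0.09241711 -0.21145017  0.29203983]
```

View pics/w25.png

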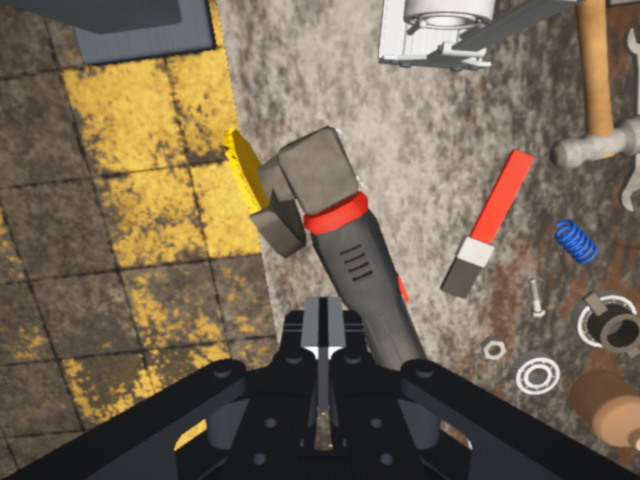

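Emit:
{"fn": "step_arm", "kwargs": {"commands": [[0.001,0.03,0.002,0.06,0],[0.001,0.06,0.004,0.06,0],[0.001,0.085,0.004,0.06,0],[0.001,0.092,0.004,0.06,0],[0.001,0.092,0.004,0.06,0]]}}

```text
time_s: 24.35
eef_pos: [0.5124, -0.4482, 0.2914]
orientation: [-128.5, 89.9, 131.7]
contact_force: [0.4, 0.3, -0.5]
opening: 0.001
```

```bash
python3 -c "
from h import *
go(r2w(0,-.17,.29),-10.6)
print(w2r(state()['eef_pos']))
c=cam('wrist'); save(c,'pics/w26.png')"
```

```text
TCP [ 0.5124 -0.4482  0.2914] ang -9.78 -> shift [ 0.0014 -0.0006 -0.0347] turn 0.0143 opening 0.001 F [ 0.41  0.33 -0.45] t 24.35
[ 0.0010619  -0.20466983  0.29138308]
```

View pics/w26.png

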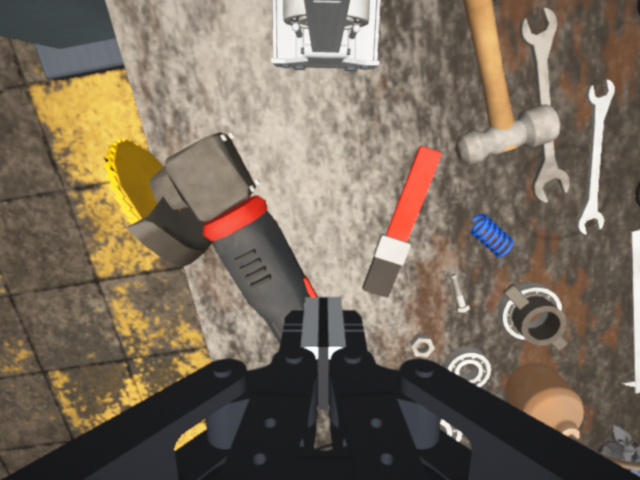

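```bash
python3 -c "
from h import *
t=load('pics/t17.npz'); w=load('pics/w24.npz'); v=load('pics/w26.npz')
for th in (1.4,1.5,1.6,1.7,1.8,1.9):
    P=r2w(0,-.088+.212*np.cos(th),.109+.212*np.sin(th)); print(th,P.round(3),proj(t,[P]).round(0),proj(w,[P]).round(0),proj(v,[P]).round(0))
print(proj(t,[r2w(0,-.088,.109)]))
c=cam('top'); save(c,'pics/t26.png'); cv2.imwrite('pics/t26c.png',cv2.resize(c['img'][130:290,340:560],None,fx=3.5,fy=3.5,interpolation=cv2.INTER_CUBIC)[:,:,::-1])
"
```

```text
1.4 [ 0.539 -0.298  0.318] [[460. 176.]] [[ 97. 460.]] [[ 335. -260.]]
1.5 [ 0.536 -0.319  0.32 ] [[473. 177.]] [[ -1. 469.]] [[ 333. -147.]]
1.6 [ 0.532 -0.339  0.321] [[485. 179.]] [[-96. 470.]] [[331. -39.]]
1.7 [ 0.528 -0.36   0.319] [[497. 181.]] [[-180.  463.]] [[330.  58.]]
1.8 [ 0.524 -0.381  0.315] [[508. 183.]] [[-248.  450.]] [[328. 140.]]
1.9 [ 0.52  -0.401  0.31 ] [[519. 185.]] [[-298.  431.]] [[327. 205.]]
[[451.43964074 210.62326409]]
```

View pics/t26c.png

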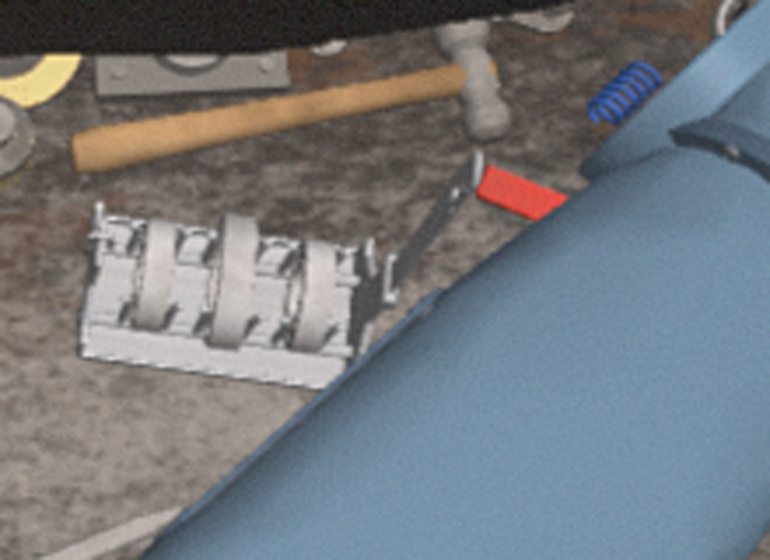

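Emit:
{"fn": "step_arm", "kwargs": {"commands": [[0,-0.001,-0.035,0.014,0],[0,-0.001,-0.07,0.014,0],[0,-0.001,-0.095,0.014,0],[0.002,-0.001,-0.11,0.014,0],[0.006,-0.001,-0.123,0.014,0],[0.01,-0.001,-0.136,0.014,0],[0.016,-0.001,-0.15,0.014,0],[0.022,-0.001,-0.164,0.014,0],[0.028,-0.001,-0.178,0.014,0],[0.028,-0.001,-0.178,0.014,0]]}}

```text
time_s: 25.45
eef_pos: [0.5417, -0.2711, 0.2627]
orientation: [-129.2, 89.8, 130.1]
contact_force: [-0.6, -0.1, -0.8]
opening: -0.001
```

```bash
python3 -c "
from h import *
go(r2w(0,.007,.235),-10.6)
print(w2r(state()['eef_pos']))
c=cam('wrist'); save(c,'pics/w27.png')"
```

```text
TCP [ 0.5417 -0.2711  0.2627] ang -10.66 -> shift [ 0.0277  0.0027 -0.0322] turn -0.0011 opening -0.001 F [-0.63 -0.07 -0.84] t 25.45
[-0.00269884 -0.02527667  0.26267644]
```

View pics/w27.png

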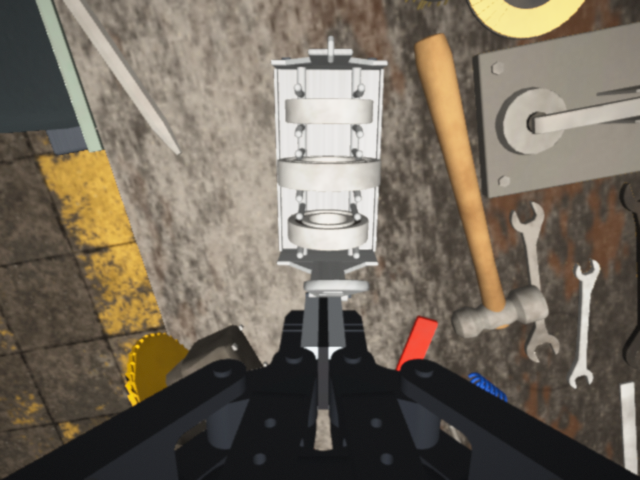

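```bash
python3 -c "
from h import *
c=cam('top'); save(c,'pics/t27.png'); cv2.imwrite('pics/t27c.png',cv2.resize(c['img'][130:290,340:560],None,fx=3.5,fy=3.5,interpolation=cv2.INTER_CUBIC)[:,:,::-1])
c=load('pics/w27.npz');cv2.imwrite('pics/w27c.png',cv2.resize(c['img'][20:320,200:460],None,fx=2,fy=2,interpolation=cv2.INTER_CUBIC)[:,:,::-1])
for th in (0.8,1.,1.2,1.5,1.9,2.2):
    P=r2w(0,-.088+.212*np.cos(th),.109+.212*np.sin(th)); print(th,proj(c,[P]).round(0))
"
```

```text
0.8 [[335.  83.]]
1.0 [[337. 198.]]
1.2 [[338. 346.]]
1.5 [[337. 559.]]
1.9 [[334. 689.]]
2.2 [[332. 681.]]
```

View pics/t27c.png

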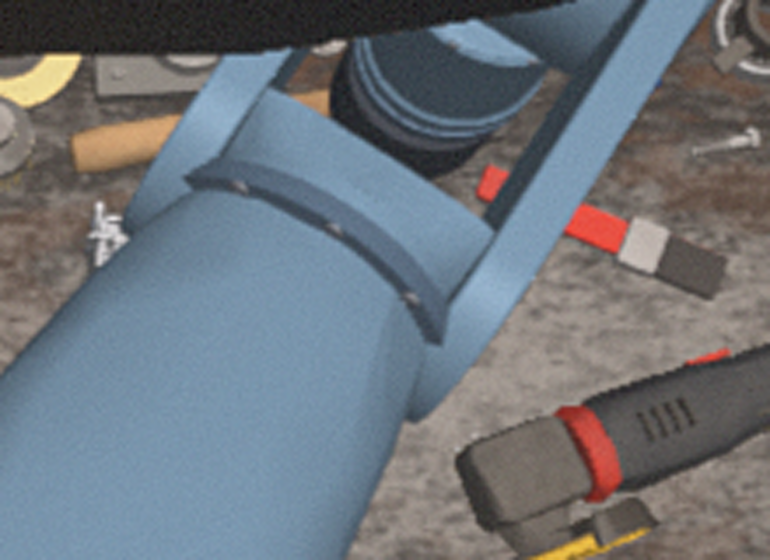

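View pics/w27c.png

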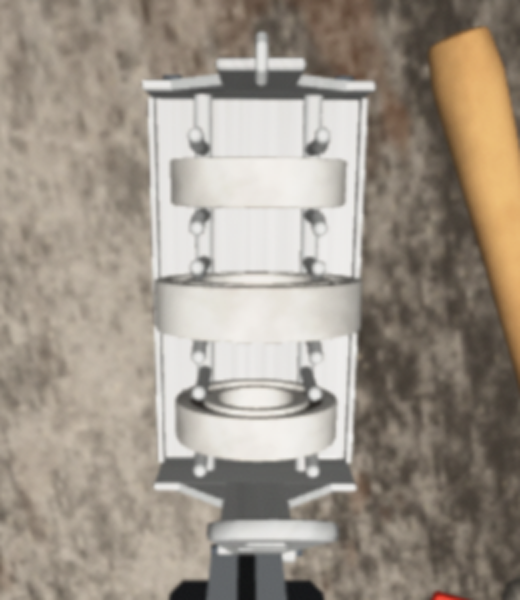

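Emit:
{"fn": "step_arm", "kwargs": {"commands": [[0.012,0.0025,-0.015,0,0],[0.028,0.0025,-0.032,0,0],[0.041,0.0025,-0.043,0,0],[0.055,0.0025,-0.052,0,0],[0.07,0.0025,-0.059,0,0],[0.086,0.0025,-0.065,0,0],[0.1,0.0025,-0.068,0,0],[0.114,0.0025,-0.071,0,0],[0.114,0.0025,-0.071,0,0]]}}

```text
time_s: 26.45
eef_pos: [0.5561, -0.2033, 0.1474]
orientation: [-110.8, 89.7, 148.4]
contact_force: [0.9, -0.1, -0.5]
opening: 0.001
```

```bash
python3 -c "
from h import *
go(r2w(0,.047,.125),-10.6)
print(w2r(state()['eef_pos']))
c=cam('wrist'); save(c,'pics/w28.png')"
```

```text
TCP [ 0.5561 -0.2033  0.1474] ang -10.77 -> shift [ 0.0224  0.0011 -0.0029] turn -0.003 opening 0.001 F [ 0.85 -0.12 -0.54] t 26.45
[-0.00101199  0.0440968   0.14741094]
```

View pics/w28.png

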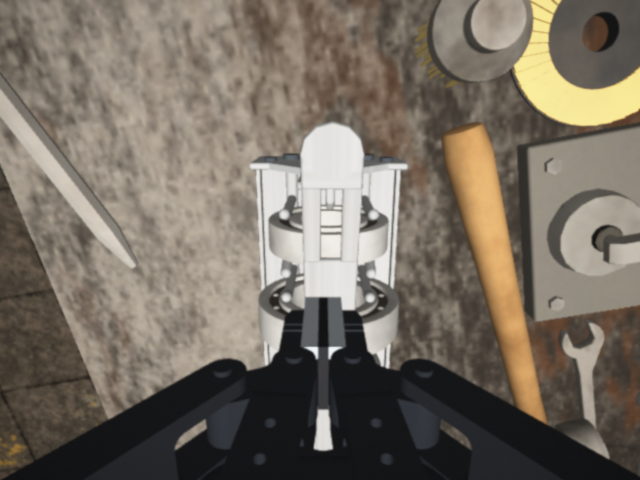

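Emit:
{"fn": "step_arm", "kwargs": {"commands": [[0.006,0.001,-0.001,0,0],[0.012,0.001,-0.002,0,0],[0.018,0.001,-0.003,0,0],[0.023,0.001,-0.003,0,0],[0.028,0.001,-0.003,0,0],[0.032,0.001,-0.003,0,0],[0.034,0.001,-0.003,0,0],[0.034,0.001,-0.003,0,0]]}}

```text
time_s: 27.3
eef_pos: [0.5588, -0.2014, 0.1159]
orientation: [-103.9, 90.0, 155.3]
contact_force: [0.2, 0.6, -0.2]
opening: -0.001
```

```bash
python3 -c "
from h import *
go(r2w(0,.047,.11),-10.6)
print(w2r(state()['eef_pos']))
c=cam('wrist'); save(c,'pics/w29.png')"
```

```text
TCP [ 0.5588 -0.2014  0.1159] ang -10.77 -> shift [ 0.0059 -0.0013 -0.0006] turn -0.003 opening -0.001 F [ 0.19  0.62 -0.21] t 27.3
[0.00132325 0.04639268 0.11585896]
```

View pics/w29.png

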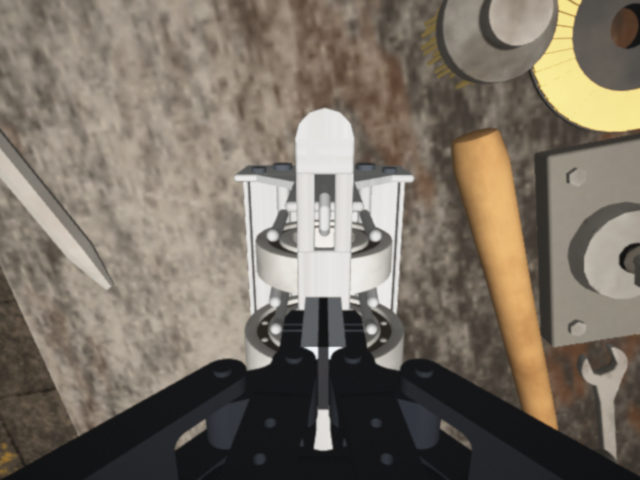

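Emit:
{"fn": "step_arm", "kwargs": {"commands": [[0.002,-0.001,0,0,0],[0.004,-0.001,0,0,0],[0.005,-0.001,0,0,0],[0.006,-0.001,0,0,0],[0.007,-0.001,0,0,0],[0.007,-0.001,0,0,0]]}}

```text
time_s: 27.95
eef_pos: [0.5582, -0.2014, 0.1105]
orientation: [26.5, 90.0, -74.3]
contact_force: [-3.7, 2.4, 7.9]
opening: 0.0
```

```bash
python3 -c "
from h import *
go(r2w(0,.047,.11),-10.6)"
```

```text
TCP [ 0.5582 -0.2014  0.1105] ang -10.76 -> shift [ 0.0005 -0.0007 -0.0007] turn -0.0028 opening 0.0 F [-3.7   2.38  7.93] t 27.95
```

Emit:
{"fn": "step_arm", "kwargs": {"commands": [[0.001,0,0,0,0],[0.001,0,0,0,0]]}}

```text
time_s: 28.15
eef_pos: [0.5583, -0.2014, 0.1104]
orientation: [27.5, 90.0, -73.3]
contact_force: [-6.3, 3.0, 14.8]
opening: 0.0
```

Emit:
{"fn": "step_arm", "kwargs": {"commands": [[-0.01,0,0,0,0],[-0.03,0,0,0,0],[-0.06,0,0,0,0],[-0.1,0,0,0,0],[-0.14,0,0.02,0,0],[-0.14,0,0.06,0,0],[-0.14,0,0.09,0,0],[-0.14,0,0.09,0,0]]}}

```text
time_s: 28.95
eef_pos: [0.5404, -0.2934, 0.2488]
orientation: [25.0, 89.9, -76.0]
contact_force: [0.2, 0.4, 0.2]
opening: 0.001
```

```bash
python3 -c "
from h import *
go(r2w(0,.047,.11),-10.6)
c=cam('wrist'); save(c,'pics/w30.png')"
```

```text
TCP [ 0.5404 -0.2934  0.2488] ang -10.98 -> shift [ 0.1386 -0.0009 -0.0946] turn -0.0067 opening 0.001 F [0.16 0.4  0.15] t 28.95
```

View pics/w30.png

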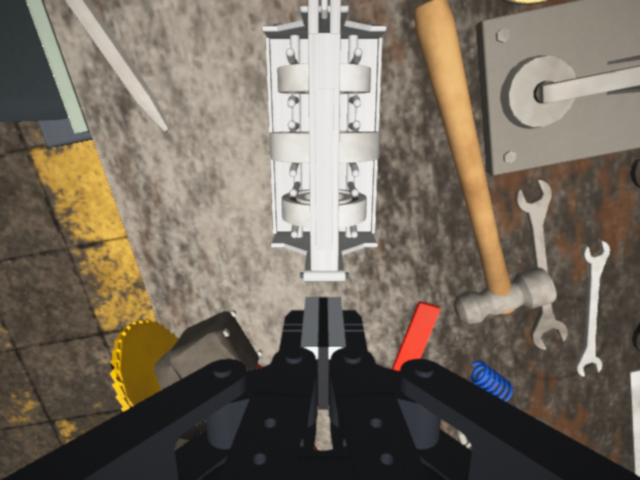

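Emit:
{"fn": "step_arm", "kwargs": {"commands": [[0,0,-0.03,0,0],[-0.02,0,-0.06,0,0],[-0.04,0,-0.09,0,0],[-0.05,0,-0.09,0,0],[-0.05,0,-0.09,0,0]]}}

```text
time_s: 29.5
eef_pos: [0.5591, -0.2005, 0.3003]
orientation: [67.8, 89.8, -32.8]
contact_force: [0.8, 0.1, 0.1]
opening: -0.003
```

```bash
python3 -c "
from h import *
go(r2w(0,.047,.11),-10.6)
c=cam('wrist'); save(c,'pics/w31.png'); im=cv2.resize(c['img'][50:330,200:460],None,fx=2.1,fy=2.1,interpolation=cv2.INTER_CUBIC)[:,:,::-1].copy()
for th,col in((0,(0,255,0)),(.05,(0,0,255)),(.1,(255,0,0))):
    P=[r2w(x,-.088+.212*np.cos(th),.1105+.212*np.sin(th)) for x in(-.01,0,.01)]
    for q in (proj(c,P)-[200,50])*2.1: cv2.circle(im,tuple(q.round().astype(int)),3,col,-1)
cv2.imwrite('pics/w31c.png',im)
c=cam('scene');save(c,'pics/s31.png'); c=cam('top');save(c,'pics/t31.png')"
```

```text
TCP [ 0.5591 -0.2005  0.3003] ang -10.63 -> shift [ 0.1903 -0.002   0.0002] turn -0.0005 opening -0.003 F [0.76 0.13 0.14] t 29.5
```

View pics/w31c.png

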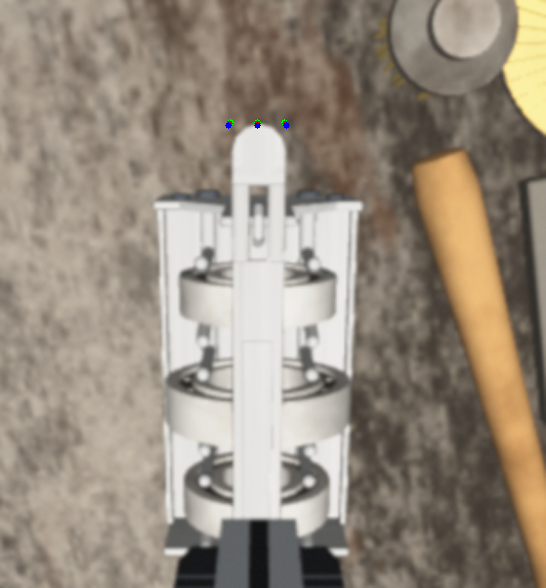

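View pics/s31.png

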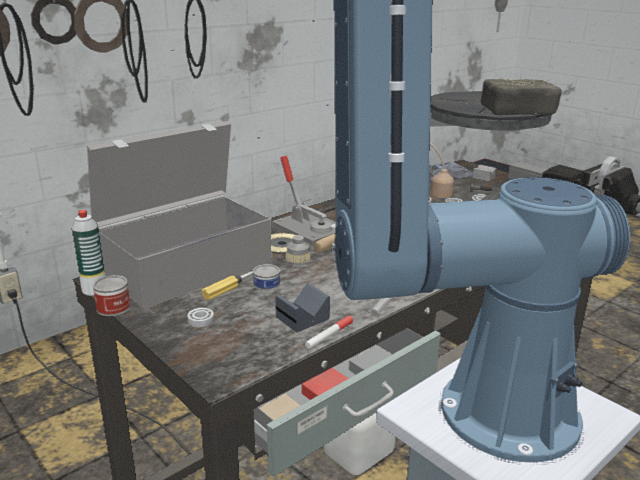

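Emit:
{"fn": "step_arm", "kwargs": {"commands": [[0,0,0.03,0,0],[0,0,0.06,0,0],[0,0,0.065,0,0],[0,0,0.065,0,0],[0,0,0.065,0,0]]}}

```text
time_s: 30.15
eef_pos: [0.5456, -0.265, 0.2974]
orientation: [-129.7, 89.9, 129.5]
contact_force: [0.1, -0.2, 0.1]
opening: -0.001
```

```bash
python3 -c "
from h import *
go(r2w(0,.047,.11),-10.6)
c=cam('wrist'); save(c,'pics/w32.png'); im=cv2.resize(c['img'][0:280,200:460],None,fx=2.1,fy=2.1,interpolation=cv2.INTER_CUBIC)[:,:,::-1].copy()
for th,col in((0,(0,255,0)),(.05,(0,0,255)),(.1,(255,0,0))):
    P=[r2w(x,-.088+.212*np.cos(th),.1105+.212*np.sin(th)) for x in(-.01,0,.01)]
    for q in (proj(c,P)-[200,0])*2.1: cv2.circle(im,tuple(q.round().astype(int)),3,col,-1)
P=[r2w(0,.088,.124)]+[r2w(x,y,.075) for x in(-.024,.024) for y in(-.067,-.033,-.018,.018,.033,.067)]
for q in (proj(c,P)-[200,0])*2.1: cv2.circle(im,tuple(q.round().astype(int)),3,(0,255,255),1)
cv2.imwrite('pics/w32c.png',im)"
```

```text
TCP [ 0.5456 -0.265   0.2974] ang -10.82 -> shift [ 0.1875 -0.     -0.0653] turn -0.0038 opening -0.001 F [ 0.07 -0.19  0.1 ] t 30.15
```

View pics/w32c.png

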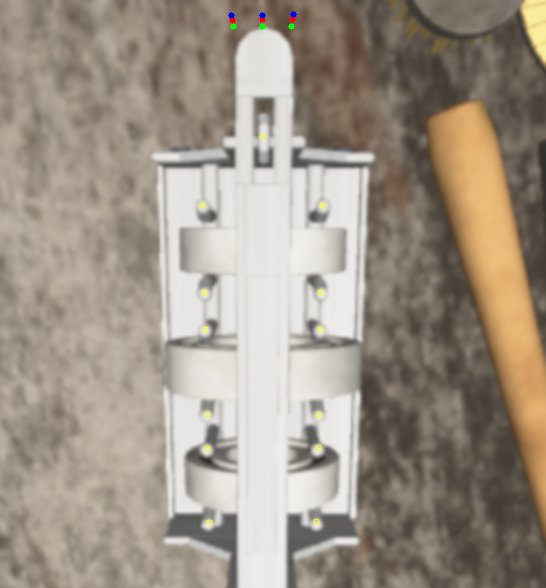

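```bash
python3 -c "
from plant import job_done
print(job_done())"
```

```text
the job is handed in; nothing more can be done
None
```

The large bearing is standing in the middle slot of the carrier and the strap is shut. I handed the job in at about 30 s of the 70 s allowed; the simulator gave no verdict.

- **Turning the bearing:** I gripped the flat ring by bore and rim and laid it in the V-block. It first jammed there at about 20–25°, so I pressed it down flat onto the face with closed fingers. Then I pushed it upright with the open jaws and gripped it across its faces.
- **Seating it:** I lowered it between the middle tines until the rails took its weight, with a contact force of about 8 N, and let go. The overlay of the wrist picture put it within about 1.5 mm of the slot centre along the carrier, at the right height, and leaning roughly 0.03 rad towards +y. The strap was still near upright, at about 1.5 rad.
- **Shutting the strap:** I swung it over and pressed it onto its stop. Raising the force from 8 to 15 N no longer moved it.
- **Last checks:** The final pictures show the strap end where 0 rad predicts, the staple inside the slot, and all three bearings standing. The tin and the spare showed no visible movement, and the arm was clear at 0.30 m.
- **What disagreed:** The first overhead wrist view could not tell 0 from 0.05 rad, so I took a second, more oblique one. The starting strap angle measured about 1.5 rad, not thrown back at 1.9 rad as I had assumed at first.

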